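# Unlock the medicine box and hold the key turned

### The job

Take the square-headed key out of the wooden key block, put it into the lock in the top of the steel medicine box and rock it to and fro past the two sticky discs inside until it is fully home. Then turn it a quarter clockwise (seen from above) to the stop and keep holding it there: the lock springs back, so finish with the key still gripped and turned. Leave the round-headed key and the other things on the counter where they are.

Things in the scene. Friction and masses are not known exactly. Their poses are not given: they have to be found in the camera images.
- key_bow (a point): Centre of the square head of the key to use, which stands blade down in either slot of the block. Black head 28 wide (its y) x 28 high (z) x 10 thick (x), then steel shoulder 19 (y) x 10 (x) x 12 high, then blade. The shoulder's underside, resting on the block, is 26 mm below this point; 35 g, z up. Grip the head from above across its thickness (closing along x).
- key_tip (a point): Centre of the end of the key's blade, 60 mm below the head's centre; axes of the key. The flat steel blade is 13 wide (y) x 4 thick (x) x 34 long below the shoulder, its end bevelled about 0.7 mm. The key is the same after a half turn about z.
- medicine_box: Grey steel box 200 (x) x 164 (y) x 90 mm high, fixed on the counter; origin under its centre, z up. A flat handle strip 4 mm high lies on the lid at x +75 mm. The round lock is in the middle of the lid.
- lock_face (a point): Centre of the keyhole at the face of the lock, 94 mm above the counter; axes of the box. Steel collar 52 mm across round a brass plug 25.6 mm across. Keyhole 14.5 long (y) x 5.5 wide (x), mouth bevelled 2 mm wide, 4 mm deep. The key goes straight down, blade width along y, either way round, 34 mm deep, until its shoulder rests on the plug, which turns easily with the key.
- lock_discs (a point): Point on the lock's axis 17 mm below its face. Two hidden stiff discs (0.1 N m each), at depths 11 to 16 and 18 to 23 mm, slotted like the plug, stand 0.42 to 0.58 rad askew, upper clockwise, lower anticlockwise (from above). The blade catches on each and drops past when rocked about the vertical, 0.65 rad either way, under a push of 5 to 10 N. Play in each slot: 0.12 rad.
- lock_cam (a joint): Turn of the lock's cam, rad: 0 locked, grows clockwise from above, stop at 1.45 (a quarter turn of the key). Its slot, at 25 to 34 mm depth, lies along the keyhole at 0: bring the key back straight to enter it. It turns only with the key home, against discs and a spring (0.35 N m in all) that turns it back when let go; with the play the key turns 0.1 to 0.3 rad more than the cam.
- key_block: Wooden block of 70 (x) x 140 (y) x 45 mm high, fixed on the counter; origin under its centre. Two slots in its top, 35 mm either side of its centre along y, each 15 x 6 mm and 38 mm deep, long side along y.
- spare_key: The other key in the block, to be left alone: the same but for a round head of 32 mm diameter. Origin at the end of its blade, z up.
- pill_bottle: Amber jar with white cap, 48 mm across, 85 mm high, to be left alone; origin under its centre.
- carton: White medicine carton 45 x 95 x 60 mm high, to be left alone; origin under its centre.
- pill_cup: White cup, 60 mm across, 50 mm high, to be left alone; origin under its centre.
Not all that is in view belongs to the job. Leave any green or orange look-alike of the part that bears key_bow alone.

How it is judged:
By the outcome, as a careful person would: the job done as asked, in the order asked, and still so for the second after the job is handed in, while the arm keeps its last pose, push and grip.
It also fails if it takes over 72 s, if anything falls off the work surface, if the arm or the gripper's body presses on something with over 40 N, if the wrist force passes 120 N, or if a joint passes its speed limit or range.

### The arm

A 6-joint arm with a two-finger parallel gripper is mounted at the origin on the work surface. World frame = base frame: x ahead of the robot, y to its left, z up, the work surface at z = 0. Lengths are in mm, angles in rad, forces in N, time in s.
With the tool pointing down it reaches from about 350 to 775 mm from the base axis. Payload 7.3 kg.
Tool frame: the origin (TCP) lies midway between the tips of the shut fingers; the grasp point (between the pads) lies 19 mm behind it; x points along the fingers, z is the direction in which the jaws open and shut, and the axes are right-handed (so a half turn about x gives the same grasp; the last joint's range is limited). The gripper opens to 92 mm and grips with 3 to 60 N. Pads are 19 mm wide; open, the fingers measure 130 mm over their backs; the gripper's body (75 mm by 190 mm) begins 47 mm behind the grasp point.
Start: joints at [-1.334, 0.342, 1.524, -0, 1.275, -0.146], TCP at [196.121, -487.015, 202.341] pointing down, gripper open.
Joint ranges: [-2.53, 2.53], [-0.77, 2.02], [0.04, 2.7], [-1, 4.14], [0.28, 2.66], [-3.11, 3.11]. Speed limits (rad/s): [2.57, 2.57, 3.14, 3.14, 3.14, 3.14].

### API

Orientations are given as [roll, pitch, yaw] about the fixed x, y, z axes, in that order (R = Rz(yaw) Ry(pitch) Rx(roll)).
In Python, from plant import monitor, optics, close_job gives the robot as it stands.
- The arm moves only by the tool send_rows, never from a script. Its argument "commands" is a list that holds one entry, the list of rows, each a list of 5 numbers: the shift along the tool's x, y, z in m, then the turn about the tool's x in degrees, then the finger opening in m, from 0 to 0.0918. A call has 1 to 10 rows; each row shifts and turns the pose as measured when the row begins, along the tool's axes as they then stand; what a row does not reach is not made up. A row lasts 1/12 s, in which the tool goes at most 41.7 mm and 7.16 degrees, less where a joint would pass 70% of its speed; a pose out of reach is approached as far as the arm can. A call with a gripper value outside its range is refused whole. The fingers move at their own pace and stop on an object; the grip force is fixed at half the most. Time passes only in rows, so rows that do not move let the fingers close. It gives the time, the measured TCP pose, the force and the opening at its end, in the units of the state.
- monitor.get_obs(): the state, without advancing time (a new reading comes with each control period).
- optics.capture(name): name is "scene" or "top" or "wrist"; returns a dict with "color" (480x640x3 uint8, blue, green, red), "camera_matrix" (3x3 intrinsics, pixels), "camera_from_world" (4x4, takes a point from world to camera coordinates); the wrist camera has in their place "T_tool_cam" (4x4, takes a point from camera to tool coordinates, whose origin is the TCP and whose axes are the tool frame's). Camera axes: x right, y down, z forward; pixel columns grow to the right and rows downward; lengths in mm; the calibration is good to about 2 mm. A picture is of the moment at which its call begins: read the wrist's pose just before it. There is no depth.
- close_job(): hands the job in, once; it reports no verdict.
The state is a dict: "time": time; "joint_positions": joint angles; "dq": joint speeds; "tau": joint torques, N m; "tool_pos": TCP position; "tcp_rot": TCP orientation; "contact_force": force on the tool from outside, world axes, zero at the start; "moment": the same for the moment, N m; "grip_width": finger opening in mm.
Only numpy, scipy, OpenCV 4.12 (cv2) and the standard library are available. Lean on these libraries where they do the work, as an engineer would, in place of code of your own. Each camera call takes 0.05 s, during which the arm holds its last target.

## Working session

There is one attempt and no reset: what is moved stays moved. The work goes in short steps, Python scripts to look and compute and a tool call to move; the robot and the scene stay as the last step left them, time stands still between calls to the robot, and variables do not carry over. Pictures are saved under pics/ and viewed, and the job is handed in when it is done.

Besides the shell and the picture viewer there is one more tool, called after "Emit:" in YAML: its name, and indented under it one key for each argument. send_rows: Moves the arm, as the interface text tells. Its arguments: {"type":"object","properties":{"commands":{"type":"array","items":{"type":"array","items":{"type":"array","items":{"type":"number"}}}}},"required":["commands"]}

```bash
ls; mkdir -p pics; python3 - <<'E'
from plant import monitor, optics
import cv2
print(monitor.get_obs())
for n in ("scene","top","wrist"):
    c=optics.capture(n); cv2.imwrite(f"pics/{n}0.png",c["color"])
    print({k:v.round(3).tolist() for k,v in c.items() if k!="color"})
E
```

```text
pics
{'time': 0.0, 'joint_positions': array([-1.33402585e+00,  3.42742126e-01,  1.52502115e+00, -2.02689954e-05,
        1.27541813e+00, -1.45995154e-01]), 'dq': array([ 2.04737877e-03,  5.54619273e-04,  2.04194950e-03,  1.59845529e-03,
       -3.18777464e-04,  6.07130401e-05]), 'tau': array([-1.22250778e-03, -4.31246281e+01, -2.44219655e+01,  7.16268551e-02,
        5.59550640e-02, -1.17703407e-04]), 'tool_pos': array([ 195.98980946, -486.55479508,  201.63349317]), 'tcp_rot': array([3.00779624, 1.56920745, 1.81977145]), 'contact_force': array([-0.01505779,  0.20383014, -0.13984119]), 'moment': array([-0.01282872, -0.0031332 ,  0.00521893]), 'grip_width': 92.1205373929276}
{'camera_matrix': [[527.65, 0.0, 322.481], [0.0, 527.65, 240.04], [0.0, 0.0, 1.0]], 'camera_from_world': [[-0.175, 0.984, 0.023, 52.657], [0.518, 0.112, -0.848, -230.946], [-0.837, -0.137, -0.529, 1506.367], [0.0, 0.0, 0.0, 1.0]]}
{'camera_matrix': [[438.685, 0.0, 327.115], [0.0, 438.685, 240.507], [0.0, 0.0, 1.0]], 'camera_from_world': [[0.006, -1.0, -0.003, 49.434], [-0.974, -0.005, -0.226, 623.02], [0.226, 0.004, -0.974, 750.068], [0.0, 0.0, 0.0, 1.0]]}
{'camera_matrix': [[412.674, 0.0, 328.354], [0.0, 412.674, 247.986], [0.0, 0.0, 1.0]], 'T_tool_cam': [[-0.0, -0.261, 0.965, -182.956], [-0.0, -0.965, -0.261, 70.37], [1.0, -0.0, 0.0, 0.404], [0.0, 0.0, 0.0, 1.0]]}
```

View pics/scene0.png

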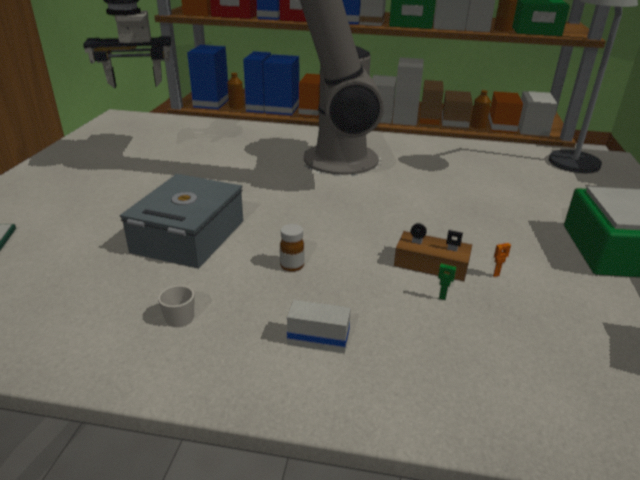

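View pics/top0.png

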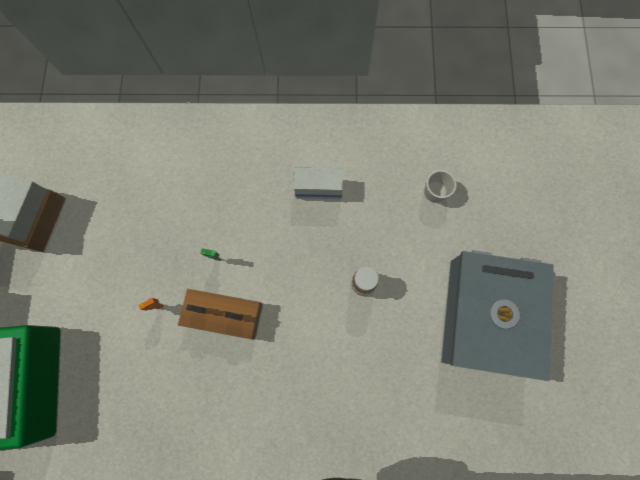

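View pics/wrist0.png

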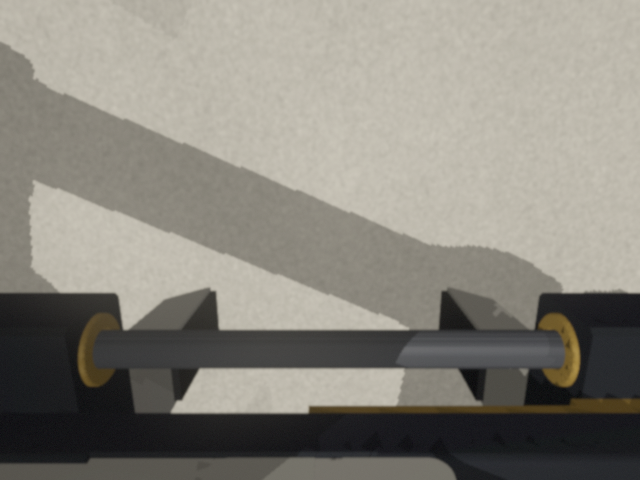

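```bash
python3 - <<'E'
import cv2,numpy as np
s=cv2.imread("pics/scene0.png")[205:305,380:530]; t=cv2.imread("pics/top0.png")
cv2.imwrite("pics/crop_s.png",cv2.resize(s,None,fx=5,fy=5,interpolation=cv2.INTER_CUBIC))
a=cv2.resize(t[270:350,130:280],None,fx=5,fy=5,interpolation=cv2.INTER_CUBIC)
cv2.imwrite("pics/crop_t.png",a)
b=cv2.resize(t[240:390,435:565],None,fx=4,fy=4,interpolation=cv2.INTER_CUBIC)
cv2.imwrite("pics/crop_b.png",b)
E
```

```text
(no output)
```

View pics/crop_s.png

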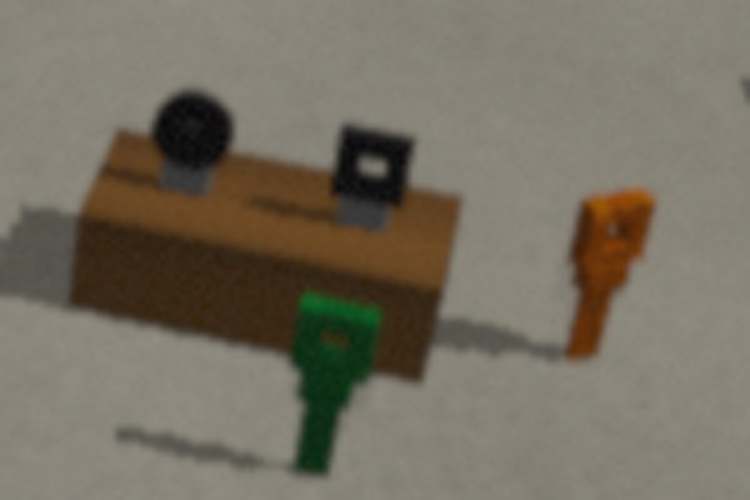

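View pics/crop_t.png

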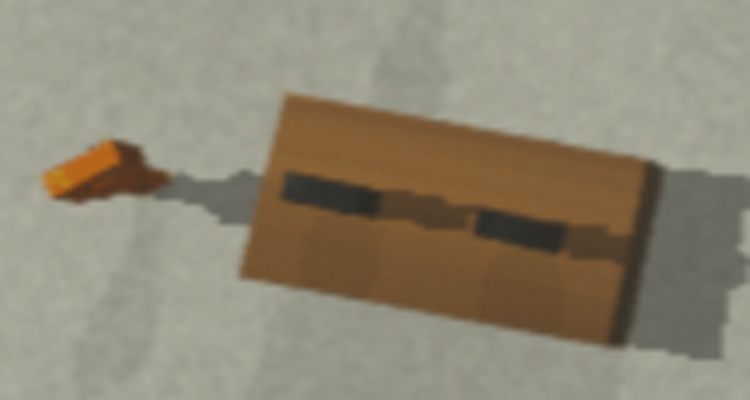

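View pics/crop_b.png

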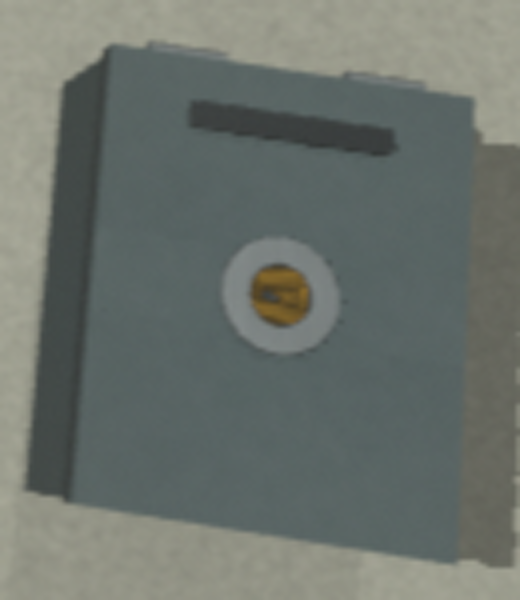

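```bash
cat > h.py <<'E'
import numpy as np, cv2
from scipy.spatial.transform import Rotation as R
from plant import monitor, optics
def pose(o=None):
    o=o or monitor.get_obs(); T=np.eye(4)
    T[:3,:3]=R.from_euler('xyz',o["tcp_rot"]).as_matrix(); T[:3,3]=o["tool_pos"]; return T
def shot(n):
    if n=="wrist":
        P=pose(); c=optics.capture(n); T=P@c["T_tool_cam"]
    else:
        c=optics.capture(n); T=np.linalg.inv(c["camera_from_world"])
    return c["color"],c["camera_matrix"],T
def onplane(uv,K,T,z):
    uv=np.atleast_2d(uv).astype(float)
    d=np.c_[uv,np.ones(len(uv))]@np.linalg.inv(K).T@T[:3,:3].T
    s=(z-T[2,3])/d[:,2]; return T[:3,3]+d*s[:,None]
def proj(p,K,T):
    q=np.linalg.inv(T)@np.r_[p,1]; q=K@q[:3]; return q[:2]/q[2]
def rect(mask,minA=20):
    cs,_=cv2.findContours(mask.astype(np.uint8),cv2.RETR_EXTERNAL,cv2.CHAIN_APPROX_NONE)
    return sorted([c for c in cs if cv2.contourArea(c)>minA],key=cv2.contourArea,reverse=True)
def togo(target,yaw_close=None):
    """shift in tool axes mm to the world target; turn in deg to make jaw axis yaw (mod pi)"""
    P=pose(); d=P[:3,:3].T@(np.array(target)-P[:3,3])
    out=[d.round(1).tolist()]
    if yaw_close is not None:
        z=P[:3,2]; a=np.arctan2(z[1],z[0]); e=(yaw_close-a+np.pi/2)%np.pi-np.pi/2
        out.append(round(-np.degrees(e)*np.sign(-P[2,0])*1.0,2)) # tool x down: turn about x = -yaw
    return out
E
python3 - <<'E'
from h import *
img,K,T=shot("top")
hsv=cv2.cvtColor(img,cv2.COLOR_BGR2HSV)
def show(name,mask,z,n=2,sub=None):
    for c in rect(mask)[:n]:
        w=onplane(c[:,0,:],K,T,z)[:,:2].astype(np.float32)
        r=cv2.minAreaRect(w); M=cv2.moments(c); ctr=onplane([[M['m10']/M['m00'],M['m01']/M['m00']]],K,T,z)[0]
        b=cv2.boxPoints(r); e=max([b[1]-b[0],b[2]-b[1]],key=np.linalg.norm); print(name,np.round(r[0],1),np.round(r[1],1),'long dir deg',round(np.degrees(np.arctan2(e[1],e[0]))%180,1),'cen',ctr.round(1),'px',c[:,0].mean(0).round())
H,S,V=cv2.split(hsv)
roi=np.zeros(H.shape,bool); roi[280:345,175:270]=1
show('block',roi&(H<20)&(S>100)&(V>60),45,1)
show('heads',roi&(V<60)&(S<130),85,3)
roi[:]=0; roi[245:390,435:565]=1
for v in (75,):
  show('lid',roi&(H>80)&(H<120)&(S>20)&(V>72),90,1)
show('collar',roi&(S<25)&(V>100),94,3)
show('brass',roi&(H<30)&(S>120),94,3)
E
```

```text
block [488.7 254. ] [141.   68.8] long dir deg 79.8 cen [488.4 254.1  45. ] px [219. 313.]
heads [493.8 284.9] [32.8  7.8] long dir deg 79.3 cen [493.6 284.1  85. ] px [196. 309.]
heads [481.8 217.6] [30.  8.] long dir deg 78.5 cen [481.9 217.1  85. ] px [234. 316.]
lid [ 488.8 -258.3] [164.8 203.1] long dir deg 171.5 cen [ 484.6 -258.3   90. ] px [504. 316.]
collar [ 486.6 -253.7] [233.4 261.5] long dir deg 177.2 cen [ 474.  -240.4   94. ] px [503. 321.]
collar [ 488.2 -258.5] [50.6 50.7] long dir deg 175.5 cen [ 488.3 -258.6   94. ] px [504. 313.]
collar [ 530.5 -356.8] [21.1 50.2] long dir deg 173.7 cen [ 524.7 -354.1   94. ] px [557. 290.]
brass [ 488.  -259.4] [20.9 22.9] long dir deg 175.3 cen [ 488.2 -259.1   94. ] px [505. 313.]
```

```bash
python3 - <<'E'
from h import *
P=pose(); print(P.round(3))
print(np.degrees(np.arctan2(P[1,2],P[0,2])))
print(togo([480,-100,230],np.radians(-10.2)),togo([494,286,165],np.radians(-10.2)))
E
```

```text
[[-0.00000e+00  9.28000e-01  3.74000e-01  1.96047e+02]
 [ 1.00000e-03  3.74000e-01 -9.28000e-01 -4.86777e+02]
 [-1.00000e+00  0.00000e+00 -1.00000e-03  2.01941e+02]
 [ 0.00000e+00  0.00000e+00  0.00000e+00  1.00000e+00]]
-68.06815334264246
[[-27.8, 407.9, -252.8], np.float64(-57.87)] [[37.5, 565.0, -605.5], np.float64(-57.87)]
```

Emit:
send_rows:
  commands:
    - [[0,0,0,5,0.0918]]

```text
time: 0.28
tool_pos: [196.0, -486.6, 201.7]
tcp_rot: [3.101, 1.569, 1.827]
contact_force: [-0.1, 0.0, 0.6]
grip_width: 91.7
```

```bash
python3 - <<'E'
from h import *
P=pose(); print(np.degrees(np.arctan2(P[1,2],P[0,2])),monitor.get_obs()["joint_positions"].round(3))
print(togo([480,-100,230],np.radians(-10.2)))
E
```

```text
-73.04860258622287 [-1.334  0.343  1.525 -0.     1.275 -0.059]
[[-27.9, 384.4, -287.0], np.float64(-62.85)]
```

Emit:
send_rows:
  commands:
    - [[-0.003,0,0,-7,0.05],[-0.003,0,0,-7,0.05],[-0.003,0,0,-7,0.05],[-0.003,0,0,-7,0.05],[-0.003,0,0,-7,0.05],[-0.003,0,0,-7,0.05],[-0.003,0,0,-7,0.05],[-0.003,0,0,-7,0.05],[-0.003,0,0,-6.8,0.05]]

```text
time: 1.03
tool_pos: [195.6, -484.8, 226.9]
tcp_rot: [1.956, 1.563, 1.797]
contact_force: [-0.3, 0.5, -0.4]
grip_width: 50.3
```

```bash
python3 - <<'E'
from h import *
print(togo([480,-100,230],np.radians(-10.2)),togo([494,286,165],np.radians(-10.2)))
E
```

```text
[[-0.5, 425.2, 219.5], np.float64(1.04)] [[67.6, 808.0, 172.1], np.float64(1.04)]
```

Emit:
send_rows:
  commands:
    - [[0,0.0355,0.0185,0.1,0.05],[0,0.0355,0.0185,0.1,0.05],[0,0.0355,0.0185,0.1,0.05],[0,0.0355,0.0185,0.1,0.05],[0,0.0355,0.0185,0.1,0.05],[0,0.0355,0.0185,0.1,0.05],[0,0.0355,0.0185,0.1,0.05],[0,0.0355,0.0185,0.1,0.05],[0,0.0355,0.0185,0.1,0.05],[0,0.0355,0.0185,0.1,0.05]]

```text
time: 1.87
tool_pos: [439.0, -157.6, 227.1]
tcp_rot: [2.201, 1.564, 2.019]
contact_force: [1.1, 0.1, 0.6]
grip_width: 49.9
```

```bash
python3 - <<'E'
from h import *
print(togo([480,-100,230],np.radians(-10.2)),togo([494,286,165],np.radians(-10.2)))
E
```

```text
[[-2.7, 64.1, 29.9], np.float64(-0.23)] [[64.5, 445.9, -26.0], np.float64(-0.23)]
```

Emit:
send_rows:
  commands:
    - [[0,0.041,-0.001,0,0.05],[0,0.041,-0.001,0,0.05],[0,0.041,-0.002,0,0.05],[0,0.041,-0.002,0,0.05],[0.005,0.04,-0.003,0,0.05],[0.01,0.04,-0.003,0,0.05],[0.012,0.039,-0.003,0,0.05],[0.012,0.039,-0.003,0,0.05],[0.012,0.039,-0.003,0,0.05],[0.012,0.039,-0.003,0,0.05]]

```text
time: 2.7
tool_pos: [490.1, 248.1, 167.7]
tcp_rot: [1.008, 1.563, 0.827]
contact_force: [0.6, 0.3, 0.3]
grip_width: 50.3
```

```bash
python3 - <<'E'
from h import *
print(togo([494,286,165],np.radians(-10.2)))
E
```

```text
[[2.9, 38.0, -3.0], np.float64(-0.2)]
```

Emit:
send_rows:
  commands:
    - [[0.001,0.02,-0.001,0,0.05],[0,0.012,-0.001,0,0.05],[0,0,0,0,0.05]]

```text
time: 2.95
tool_pos: [491.0, 288.8, 162.2]
tcp_rot: [1.908, 1.565, 1.734]
contact_force: [0.3, -1.0, 0.8]
grip_width: 50.1
```

```bash
python3 - <<'E'
from h import *
print(togo([494,286,165],np.radians(-10.2)),pose().round(4).tolist())
img,K,T=shot("wrist"); cv2.imwrite("pics/w1.png",img); np.savez("w1.npz",K=K,T=T)
E
```

```text
[[-2.8, -2.2, 3.4], np.float64(0.25)] [[-0.0009, 0.1727, 0.985, 491.0193], [0.0056, 0.985, -0.1727, 288.7554], [-1.0, 0.0054, -0.0019, 162.2056], [0.0, 0.0, 0.0, 1.0]]
```

View pics/w1.png

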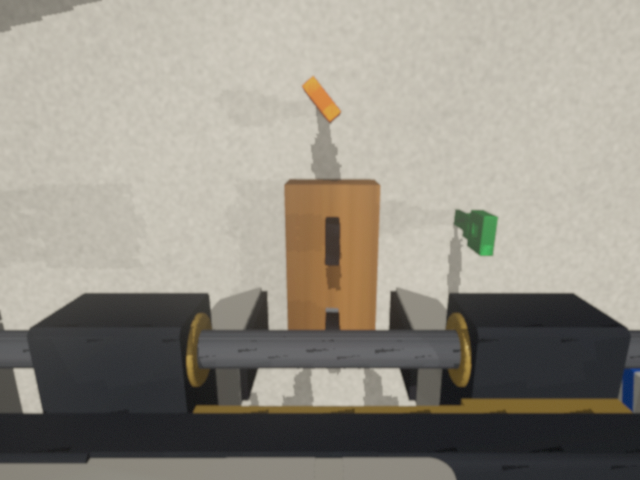

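```bash
python3 - <<'E'
from h import *
img=cv2.imread("pics/w1.png"); d=np.load("w1.npz"); K,T=d["K"],d["T"]
H,S,V=cv2.split(cv2.cvtColor(img,cv2.COLOR_BGR2HSV))
def rep(c,z):
    w=onplane(c[:,0,:],K,T,z)[:,:2].astype(np.float32); r=cv2.minAreaRect(w); b=cv2.boxPoints(r); e=max([b[1]-b[0],b[2]-b[1]],key=np.linalg.norm)
    print(np.round(r[0],2),np.round(r[1],1),round(np.degrees(np.arctan2(e[1],e[0]))%180,2), c[:,0].min(0),c[:,0].max(0))
roi=np.zeros(H.shape,bool); roi[200:285,300:365]=1
for t in (50,60,70): rep(rect(roi&(V<t))[0],85)
roi[:]=0; roi[170:328,275:390]=1
c=rect(roi&(H<20)&(S>100)&(V>60))[0]; 
rep(c,45)
# side edges fit
pts=c[:,0,:]; 
for side in (0,1):
    sel=[]
    for row in range(200,285,2):
        xs=pts[pts[:,1]==row][:,0]; sel.append([xs.min() if side==0 else xs.max(),row])
    w=onplane(sel,K,T,45); vx,vy,x0,y0=cv2.fitLine(w[:,:2].astype(np.float32),cv2.DIST_HUBER,0,.01,.01).ravel(); print('edge',np.degrees(np.arctan2(vy,vx))%180,x0,y0)
crop=cv2.resize(img[170:330,270:390],None,fx=4,fy=4,interpolation=cv2.INTER_CUBIC); cv2.imwrite("pics/w1c.png",crop[:600])
E
```

```text
Traceback (most recent call last):
IndexError: list index out of range
```

```bash
python3 - <<'E'
from h import *
img=cv2.imread("pics/w1.png"); d=np.load("w1.npz"); K,T=d["K"],d["T"]
H,S,V=cv2.split(cv2.cvtColor(img,cv2.COLOR_BGR2HSV))
print(V[240,320:345],V[210:275:3,332],V[210:275:3,337])
crop=cv2.resize(img[170:330,270:390],None,fx=4,fy=4,interpolation=cv2.INTER_CUBIC); cv2.imwrite("pics/w1c.png",crop[:600])
def rep(c,z):
    w=onplane(c[:,0,:],K,T,z)[:,:2].astype(np.float32); r=cv2.minAreaRect(w); b=cv2.boxPoints(r); e=max([b[1]-b[0],b[2]-b[1]],key=np.linalg.norm)
    print(np.round(r[0],2),np.round(r[1],1),round(np.degrees(np.arctan2(e[1],e[0]))%180,2), c[:,0].min(0),c[:,0].max(0))
roi=np.zeros(H.shape,bool); roi[200:285,300:365]=1
for t in (50,60,70,80):
    for c in rect(roi&(V<t))[:2]: print(t);rep(c,85)
roi[:]=0; roi[170:328,275:390]=1
c=rect(roi&(H<20)&(S>100)&(V>60))[0]; 
rep(c,45)
pts=c[:,0,:]; 
for side in (0,1):
    sel=[]
    for row in range(200,285,2):
        xs=pts[pts[:,1]==row][:,0]; sel.append([xs.min() if side==0 else xs.max(),row])
    w=onplane(sel,K,T,45); vx,vy,x0,y0=cv2.fitLine(w[:,:2].astype(np.float32),cv2.DIST_HUBER,0,.01,.01).ravel(); print('edge',np.degrees(np.arctan2(vy,vx))%180,x0,y0)
E
```

```text
[152 152 153 150 136 100  70  64  65  65  65  64  65  62  63  63  65  66
  76 107 144 165 170 173 172] [162 162 131  64  63  68  68  67  65  64  65  66  63  63  63  63  64  65
  74 112 115 114] [168 168 142  69  63  67  71  68  66  65  66  65  65  64  64  65  66  66
  75 117 120 121]
70
[494.41 292.87] [30.1  7.9] 79.96 [326 218] [338 263]
80
[494.36 292.53] [30.8  7.9] 79.96 [326 218] [338 264]
[490.44 270.66] [115.8  68.6] 79.87 [285 180] [379 327]
edge 79.46016 461.17633 298.76605
edge 79.79704 526.11005 277.74344
```

View pics/w1c.png

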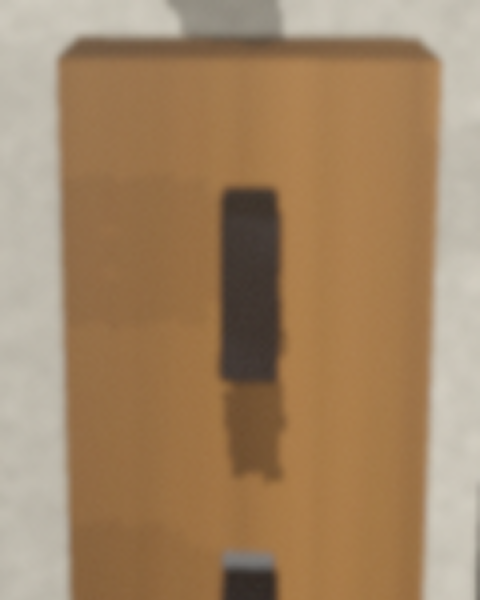

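```bash
python3 - <<'E'
from h import *
print(togo([494.3,289.2,52],np.radians(-10.1)))
E
```

```text
[[110.2, 1.7, 3.3], np.float64(0.14)]
```

Emit:
send_rows:
  commands:
    - [[0.025,0.001,0.003,0.1,0.04],[0.025,0.001,0,0,0.04],[0.02,0,0,0,0.04],[0.01,0,0,0,0.04],[0,0,0,0,0.04]]

```text
time: 3.42
tool_pos: [495.9, 285.1, 81.4]
tcp_rot: [1.166, 1.565, 0.988]
contact_force: [-0.4, -0.7, 0.6]
grip_width: 40.3
```

```bash
python3 - <<'E'
from h import *
print(togo([494.3,289.2,52],np.radians(-10.1)))
img,K,T=shot("wrist"); cv2.imwrite("pics/w2.png",img)
E
```

```text
[[29.5, 3.6, -2.3], np.float64(-0.09)]
```

View pics/w2.png

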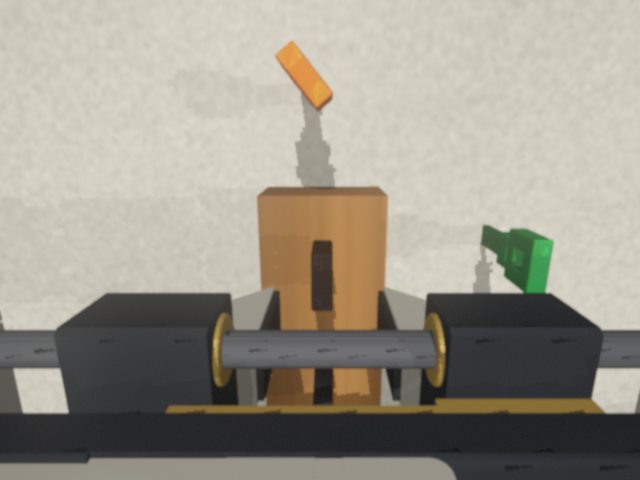

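```bash
python3 - <<'E'
from h import *
img,K,T=shot("wrist")
V=img.max(2); print(V[230:315:2,322]); print(V[285,300:345])
print(onplane([[322,308],[322,253],[322,241],[311.5,285],[332.5,285]],K,T,85).round(1))
for c in [(494.3,289.2)]:
  for a in (-14,14):
    for z in (85,57): print(a,z,proj([c[0]+.176*a,c[1]+.984*a,z],K,T).round(1))
E
```

```text
[172 172 173 172 165 111  66  63  64  64  63  63  65  67  69  68  69  69
  67  67  66  63  62  62  61  60  61  60  62  60  60  59  62  63  61  64
  62  62  60  61  96 118 119]
[167 168 167 168 169 168 169 169 167 154 123  82  62  62  61  61  63  61
  61  60  61  60  61  62  60  61  61  61  63  61  69  95 120 135 155 174
 182 183 184 184 183 183 183 182 181]
[[492.2 277.5  85. ]
 [497.1 303.9  85. ]
 [498.1 309.5  85. ]
 [489.5 289.6  85. ]
 [499.1 287.9  85. ]]
-14 85 [322.1 312.1]
-14 57 [322.7 290.9]
14 85 [321.8 255.1]
14 57 [322.4 240.4]
```

Emit:
send_rows:
  commands:
    - [[0.014,0.004,-0.0023,0,0.03],[0.009,0,0,0,0.03],[0.002,0,0,0,0.03],[0,0,0,0,0.03]]

```text
time: 3.85
tool_pos: [499.1, 289.4, 62.7]
tcp_rot: [0.739, 1.554, 0.559]
contact_force: [-0.1, 0.3, -0.1]
grip_width: 29.6
```

```bash
python3 - <<'E'
from h import *
print(togo([494.3,289.7,52],np.radians(-10.1)))
E
```

```text
[[10.7, -0.6, -4.9], np.float64(-0.22)]
```

Emit:
send_rows:
  commands:
    - [[0.0,0,-0.005,0,0.03],[0,0,0,0,0.03]]

```text
time: 4.02
tool_pos: [494.6, 290.1, 64.0]
tcp_rot: [0.72, 1.553, 0.54]
contact_force: [0.2, 0.3, 0.5]
grip_width: 30.1
```

```bash
python3 - <<'E'
from h import *
print(togo([494.3,289.7,52],np.radians(-10.1)),pose().round(4).tolist())
for i in range(3): print(monitor.get_obs()["tool_pos"].round(2),monitor.get_obs()["tcp_rot"].round(4))
E
```

```text
[[12.0, -0.6, -0.4], np.float64(-0.26)] [[0.0156, 0.1796, 0.9836, 494.6131], [0.0093, 0.9837, -0.1798, 290.0735], [-0.9998, 0.012, 0.0137, 64.0156], [0.0, 0.0, 0.0, 1.0]]
[494.61 290.07  64.02] [0.7205 1.5526 0.5398]
[494.61 290.07  64.02] [0.7205 1.5526 0.5398]
[494.61 290.07  64.02] [0.7205 1.5526 0.5398]
```

Emit:
send_rows:
  commands:
    - [[0.004,-0.0005,-0.001,-0.1,0.03],[0.004,0,-0.001,0,0.03],[0.003,0,-0.0005,0,0.03],[0,0,0,0,0.03]]

```text
time: 4.35
tool_pos: [492.6, 290.5, 53.8]
tcp_rot: [0.693, 1.549, 0.515]
contact_force: [-0.5, 0.7, 0.6]
grip_width: 29.9
```

```bash
python3 - <<'E'
from h import *
print(togo([494.3,289.7,52],np.radians(-10.1)),pose().round(4)[:3,0].tolist())
E
```

```text
[[1.8, -0.5, 1.8], np.float64(-0.12)] [0.0186, 0.0105, -0.9998]
```

Emit:
send_rows:
  commands:
    - [[0.001,-0.0005,0.002,0,0.03],[0,0,0,0,0.03]]

```text
time: 4.52
tool_pos: [494.5, 289.7, 52.4]
tcp_rot: [0.694, 1.55, 0.516]
contact_force: [0.2, 0.7, -0.8]
grip_width: 29.7
```

```bash
python3 - <<'E'
from h import *
print(togo([494.3,289.7,52],np.radians(-10.1)),pose().round(4)[:3,0].tolist())
E
```

```text
[[0.4, 0.0, -0.2], np.float64(-0.1)] [0.0181, 0.0103, -0.9998]
```

Aligned; close.

Emit:
send_rows:
  commands:
    - [[0,0,0,0,0],[0,0,0,0,0],[0,0,0,0,0],[0,0,0,0,0],[0,0,0,0,0],[0,0,0,0,0]]

```text
time: 5.02
tool_pos: [494.8, 289.6, 52.4]
tcp_rot: [0.694, 1.55, 0.515]
contact_force: [0.5, -0.0, -1.0]
grip_width: 9.2
```

```bash
python3 - <<'E'
from h import *
o=monitor.get_obs();print(o["tool_pos"],o["grip_width"],o["contact_force"],o["moment"],pose()[:3,0].round(4))
E
```

```text
[494.80124521 289.56917585  52.3553372 ] 9.193592903113917 [ 0.49905664 -0.04934778 -0.96656931] [-0.01139067 -0.02519037 -0.03789366] [ 0.0181  0.0102 -0.9998]
```

Emit:
send_rows:
  commands:
    - [[-0.006,0,0,0,0],[-0.01,0,0,0,0],[-0.012,0,0,0,0],[-0.012,0,0,0,0],[-0.015,0,0,0,0],[-0.02,0,0,0,0],[-0.025,0,0,0,0],[-0.025,0,0,0,0],[-0.02,0,0,0,0],[0,0,0,0,0]]

```text
time: 5.85
tool_pos: [491.8, 287.9, 210.8]
tcp_rot: [0.674, 1.547, 0.496]
contact_force: [0.5, -0.2, -1.1]
grip_width: 9.3
```

```bash
python3 - <<'E'
from h import *
o=monitor.get_obs();print(o["tool_pos"],o["grip_width"],o["contact_force"],o["moment"],pose()[:3,0].round(4))
for n in("wrist","scene"):
    img,K,T=shot(n); cv2.imwrite(f"pics/{n}3.png",img)
print(togo([480,0,200],np.radians(-8.5)))
E
```

```text
[491.80924197 287.92340973 210.77618114] 9.34478337510398 [ 0.48139749 -0.19945993 -1.0690305 ] [-0.03955914 -0.11051178 -0.01049734] [ 0.021   0.0114 -0.9997]
[[4.0, -284.6, 40.7], np.float64(-1.71)]
```

View pics/wrist3.png

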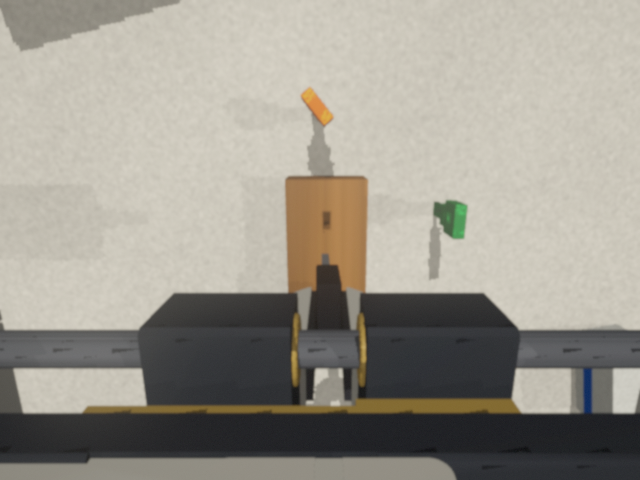

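View pics/scene3.png

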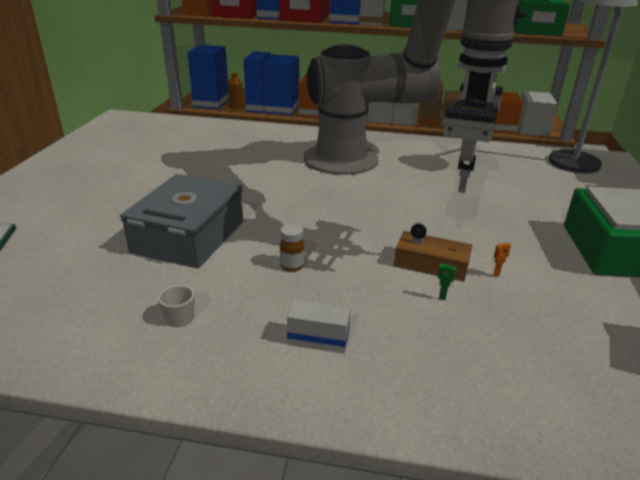

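Emit:
send_rows:
  commands:
    - [[0,-0.041,0.0065,-0.2,0],[0,-0.041,0.0065,-0.2,0],[0,-0.041,0.0065,-0.2,0],[0,-0.041,0.0065,-0.2,0],[0,-0.041,0.0065,-0.2,0],[0,-0.041,0.0065,-0.2,0],[0,-0.041,0.0065,-0.2,0],[0,-0.041,0.0065,-0.2,0],[0,-0.041,0.0065,0,0],[0,-0.041,0.0065,0,0]]

```text
time: 6.78
tool_pos: [479.6, -125.9, 187.7]
tcp_rot: [2.279, 1.554, 2.145]
contact_force: [0.9, 0.8, -0.5]
grip_width: 9.6
```

```bash
python3 - <<'E'
from h import *
print(togo([488.3,-259,210],np.radians(-8.5)),pose()[:3,0].round(4))
E
```

```text
[[-24.3, -130.4, 26.1], np.float64(0.83)] [-0.0093  0.0144 -0.9999]
```

Emit:
send_rows:
  commands:
    - [[-0.005,-0.035,0.006,0.2,0],[-0.005,-0.035,0.006,0.2,0],[-0.005,-0.03,0.006,0.2,0],[0,-0.015,0.003,0.2,0],[0,0,0,0,0]]

```text
time: 7.2
tool_pos: [478.2, -254.8, 192.0]
tcp_rot: [2.56, 1.54, 2.403]
contact_force: [-0.7, -0.2, -0.8]
grip_width: 9.5
```

```bash
python3 - <<'E'
from h import *
print(togo([488.3,-259,190],np.radians(-8.5)),pose()[:3,0].round(4))
img,K,T=shot("wrist"); cv2.imwrite("pics/w4.png",img); np.savez("w4.npz",K=K,T=T)
P=pose()
for x in (41.4,): print([proj((P@[x,y,0,1])[:3],K,T).round(1).tolist() for y in (-6.5,0,6.5)])
print(proj([488.3,-259,94],K,T))
E
```

```text
[[1.7, -2.6, 10.7], np.float64(-0.51)] [-0.0229  0.0209 -0.9995]
[[327.0, 271.8], [327.0, 260.9], [327.0, 249.9]]
[346.57581882 245.415564  ]
```

View pics/w4.png

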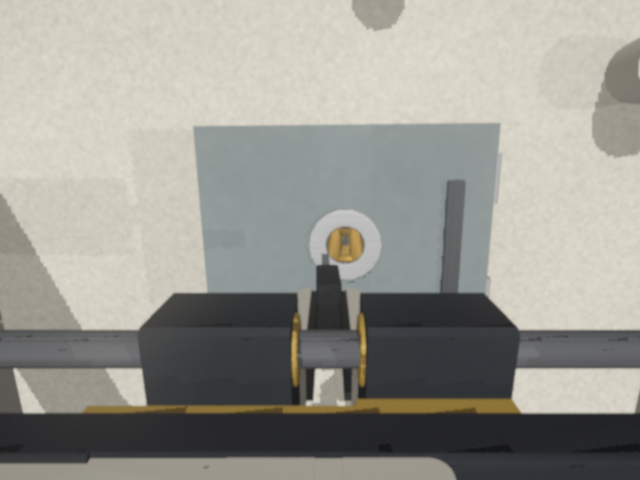

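Emit:
send_rows:
  commands:
    - [[0,-0.0026,0.0107,-0.5,0],[0,0,0,0,0]]

```text
time: 7.42
tool_pos: [486.9, -255.6, 189.1]
tcp_rot: [2.539, 1.533, 2.39]
contact_force: [-1.4, 0.8, 0.1]
grip_width: 9.6
```

```bash
cat >> h.py <<'E'
def st(t=None,yaw=-8.5):
    o=monitor.get_obs(); P=pose(o)
    print('t',round(o["time"],2),'pos',P[:3,3].round(2),'tilt',P[:2,0].round(4),'yaw',round(np.degrees(np.arctan2(P[1,2],P[0,2])),2),'g',o["grip_width"].round(1),'F',o["contact_force"].round(2),'M',o["moment"].round(3),'q',o["joint_positions"].round(3))
    if t is not None: print(togo(t,np.radians(yaw)))
E
python3 - <<'E'
from h import *
st([488.3,-259,190])
E
```

```text
Traceback (most recent call last):
  File "h.py", line 32, in st
    print('t',round(o["time"],2),'pos',P[:3,3].round(2),'tilt',P[:2,0].round(4),'yaw',round(np.degrees(np.arctan2(P[1,2],P[0,2])),2),'g',o["grip_width"].round(1),'F',o["contact_force"].round(2),'M',o["moment"].round(3),'q',o["joint_positions"].round(3))
                                                                                                                                         ^^^^^^^^^^^^^^^^^^^^^
AttributeError: 'float' object has no attribute 'round'
```

Emit:
send_rows:
  commands:
    - [[-0.03,0,0,0,0],[0,0,0,0,0]]

```text
time: 7.58
tool_pos: [486.5, -252.7, 217.3]
tcp_rot: [2.546, 1.526, 2.4]
contact_force: [0.1, -0.3, 0.8]
grip_width: 9.7
```

```bash
python3 - <<'E'
from h import *
st([488.3,-259,190])
E
```

```text
Traceback (most recent call last):
  File "h.py", line 32, in st
    print('t',round(o["time"],2),'pos',P[:3,3].round(2),'tilt',P[:2,0].round(4),'yaw',round(np.degrees(np.arctan2(P[1,2],P[0,2])),2),'g',o["grip_width"].round(1),'F',o["contact_force"].round(2),'M',o["moment"].round(3),'q',o["joint_positions"].round(3))
                                                                                                                                         ^^^^^^^^^^^^^^^^^^^^^
AttributeError: 'float' object has no attribute 'round'
```

Emit:
send_rows:
  commands:
    - [[0.006,0,0,0,0],[0.006,0,0,0,0],[0.006,0,0,0,0],[0.006,0,0,0,0],[0.006,0,0,0,0],[0,0,0,0,0]]

```text
time: 8.08
tool_pos: [483.5, -245.5, 181.8]
tcp_rot: [2.547, 1.52, 2.406]
contact_force: [-0.6, 0.2, 0.2]
grip_width: 9.7
```

```bash
python3 - <<'E'
from h import *
st([488.3,-259,190])
E
```

```text
Traceback (most recent call last):
  File "h.py", line 32, in st
    print('t',round(o["time"],2),'pos',P[:3,3].round(2),'tilt',P[:2,0].round(4),'yaw',round(np.degrees(np.arctan2(P[1,2],P[0,2])),2),'g',o["grip_width"].round(1),'F',o["contact_force"].round(2),'M',o["moment"].round(3),'q',o["joint_positions"].round(3))
                                                                                                                                         ^^^^^^^^^^^^^^^^^^^^^
AttributeError: 'float' object has no attribute 'round'
```

```bash
sed -i 's/o\["grip_width"\].round(1)/round(o["grip_width"],1)/' h.py; python3 - <<'E'
from h import *
st([488.3,-259,190])
for r in ([3.008,1.569,1.82],[1.956,1.563,1.797],[2.201,1.564,2.019],[1.008,1.563,.827],[1.908,1.565,1.734],[1.166,1.565,.988],[.739,1.554,.559],[.72,1.553,.54],[.693,1.549,.515],[.694,1.55,.515],[.674,1.547,.496],[2.279,1.554,2.145],[2.56,1.54,2.403],[2.539,1.533,2.39],[2.546,1.526,2.4],[2.547,1.52,2.406]):
    M=R.from_euler('xyz',r).as_matrix(); print(M[:2,0].round(4), 'in tool y,z (down dir comps)', (M[2,1:]).round(4))
E
```

```text
t 8.08 pos [ 483.47 -245.5   181.8 ] tilt [-0.0378  0.0342] yaw -8.06 g 9.7 F [-0.64  0.2   0.21] M [-0.086 -0.096  0.025] q [-0.615  0.421  1.462  0.006  1.309 -0.476]
[[-8.8, -12.4, 6.3], np.float64(0.44)]
[-0.0004  0.0017] in tool y,z (down dir comps) [ 0.0002 -0.0018]
[-0.0017  0.0076] in tool y,z (down dir comps) [ 0.0072 -0.0029]
[-0.0029  0.0061] in tool y,z (down dir comps) [ 0.0055 -0.004 ]
[0.0053 0.0057] in tool y,z (down dir comps) [0.0066 0.0042]
[-0.0009  0.0057] in tool y,z (down dir comps) [ 0.0055 -0.0019]
[0.0032 0.0048] in tool y,z (down dir comps) [0.0053 0.0023]
[0.0142 0.0089] in tool y,z (down dir comps) [0.0113 0.0124]
[0.0153 0.0091] in tool y,z (down dir comps) [0.0117 0.0134]
[0.019  0.0107] in tool y,z (down dir comps) [0.0139 0.0168]
[0.0181 0.0102] in tool y,z (down dir comps) [0.0133 0.016 ]
[0.0209 0.0113] in tool y,z (down dir comps) [0.0149 0.0186]
[-0.0091  0.0141] in tool y,z (down dir comps) [ 0.0128 -0.0109]
[-0.0228  0.0207] in tool y,z (down dir comps) [ 0.0169 -0.0257]
[-0.0276  0.0258] in tool y,z (down dir comps) [ 0.0214 -0.0311]
[-0.033   0.0302] in tool y,z (down dir comps) [ 0.0251 -0.0371]
[-0.0376  0.0341] in tool y,z (down dir comps) [ 0.0284 -0.0421]
```

Emit:
send_rows:
  commands:
    - [[0,0,0,0,0],[0,0,0,0,0]]

```text
time: 8.25
tool_pos: [482.9, -245.1, 180.7]
tcp_rot: [2.552, 1.518, 2.41]
contact_force: [-0.4, 0.1, -0.8]
grip_width: 9.7
```

```bash
python3 - <<'E'
from h import *
st([488.3,-259,190])
E
```

```text
t 8.25 pos [ 482.94 -245.09  180.67] tilt [-0.0396  0.0355] yaw -8.06 g 9.7 F [-0.41  0.06 -0.77] M [-0.039 -0.155  0.001] q [-0.615  0.422  1.464  0.006  1.308 -0.476]
[[-10.0, -12.7, 6.8], np.float64(0.44)]
```

Emit:
send_rows:
  commands:
    - [[0,-0.0124,0.0063,0.4,0]]

```text
time: 8.33
tool_pos: [487.1, -256.8, 180.3]
tcp_rot: [2.551, 1.516, 2.404]
contact_force: [0.1, -0.1, 0.5]
grip_width: 9.2
```

```bash
python3 - <<'E'
from h import *
st([488.3,-259,190])
E
```

```text
t 8.33 pos [ 487.1  -256.76  180.26] tilt [-0.0402  0.0366] yaw -8.38 g 9.2 F [ 0.1  -0.14  0.47] M [-0.056 -0.112  0.061] q [-0.628  0.44   1.437  0.006  1.319 -0.483]
[[-9.9, -1.7, 1.1], np.float64(0.12)]
```

Emit:
send_rows:
  commands:
    - [[0,0,0,0,0]]

```text
time: 8.42
tool_pos: [487.6, -258.5, 180.3]
tcp_rot: [2.56, 1.518, 2.412]
contact_force: [-0.8, 0.2, -0.3]
grip_width: 10.0
```

```bash
python3 - <<'E'
from h import *
st([488.3,-259,190])
E
```

```text
t 8.42 pos [ 487.64 -258.46  180.25] tilt [-0.0393  0.0352] yaw -8.45 g 10.0 F [-0.83  0.2  -0.27] M [-0.068 -0.079 -0.023] q [-0.63   0.441  1.435  0.005  1.318 -0.483]
[[-9.8, -0.2, 0.3], np.float64(0.05)]
```

Emit:
send_rows:
  commands:
    - [[0,-0.0186,0.0355,0,0],[0,0,0,0,0]]

```text
time: 8.58
tool_pos: [517.2, -280.0, 174.0]
tcp_rot: [2.572, 1.507, 2.423]
contact_force: [-1.6, 0.0, -2.0]
grip_width: 9.8
```

```bash
python3 - <<'E'
from h import *
st([488.3,-259,190])
E
```

```text
t 8.58 pos [ 517.21 -280.02  174.  ] tilt [-0.0482  0.0421] yaw -8.47 g 9.8 F [-1.62  0.01 -1.96] M [-0.011 -0.091  0.023] q [-0.63   0.52   1.322  0.006  1.364 -0.482]
[[-13.7, 17.0, -32.5], np.float64(0.03)]
```

Emit:
send_rows:
  commands:
    - [[0,0.0186,-0.0355,0,0],[0,0,0,0,0]]

```text
time: 8.75
tool_pos: [481.9, -254.1, 170.8]
tcp_rot: [2.582, 1.494, 2.433]
contact_force: [0.4, 0.2, -1.8]
grip_width: 9.3
```

```bash
python3 - <<'E'
from h import *
st([488.3,-259,190])
E
```

```text
t 8.75 pos [ 481.85 -254.11  170.83] tilt [-0.0583  0.05  ] yaw -8.48 g 9.3 F [ 0.38  0.18 -1.82] M [-0.018 -0.17  -0.052] q [-0.63   0.451  1.447  0.006  1.32  -0.482]
[[-19.7, -3.1, 5.8], np.float64(0.02)]
```

Emit:
send_rows:
  commands:
    - [[-0.04,0,0,0,0],[0,0,0,0,0]]

```text
time: 8.92
tool_pos: [482.1, -254.2, 210.3]
tcp_rot: [2.584, 1.488, 2.435]
contact_force: [0.8, -0.9, 0.9]
grip_width: 9.6
```

```bash
python3 - <<'E'
from h import *
st([488.3,-259,190])
E
```

```text
t 8.92 pos [ 482.11 -254.18  210.29] tilt [-0.0626  0.0535] yaw -8.47 g 9.6 F [ 0.81 -0.88  0.89] M [-0.081 -0.22   0.04 ] q [-0.63   0.425  1.378  0.006  1.421 -0.482]
[[19.6, -4.7, 8.2], np.float64(0.03)]
```

Emit:
send_rows:
  commands:
    - [[0.04,0,0,0,0],[0,0,0,0,0]]

```text
time: 9.08
tool_pos: [480.6, -252.3, 172.6]
tcp_rot: [2.575, 1.495, 2.425]
contact_force: [-1.0, 0.4, -2.2]
grip_width: 9.6
```

```bash
python3 - <<'E'
from h import *
st([488.3,-259,190])
E
```

```text
t 9.08 pos [ 480.63 -252.33  172.6 ] tilt [-0.0572  0.0498] yaw -8.48 g 9.6 F [-0.97  0.43 -2.16] M [ 0.03  -0.052 -0.005] q [-0.629  0.446  1.451  0.007  1.321 -0.482]
[[-18.1, -4.7, 7.4], np.float64(0.02)]
```

```bash
cat >> h.py <<'E'
def lg():
    o=monitor.get_obs(); P=pose(o); q=o["joint_positions"]
    print('t',round(o["time"],2),'pos',P[:3,3].round(2),'tilt',P[:2,0].round(4),'q',q.round(4),'sum-pi',round(q[1]+q[2]+q[4]-np.pi,4),'dq',o["dq"].round(3),'tau',o["tau"].round(2))
E
python3 -c "from h import *; lg()"
```

```text
t 9.08 pos [ 480.63 -252.33  172.6 ] tilt [-0.0572  0.0498] q [-0.6289  0.4457  1.4509  0.0068  1.3206 -0.4815] sum-pi 0.0756 dq [ 0.004 -0.108 -0.216  0.002  0.139  0.003] tau [ -0.   -54.26 -28.54   0.12  -1.09   0.  ]
```

Emit:
send_rows:
  commands:
    - [[0,0,0,0,0]]

```text
time: 9.17
tool_pos: [481.3, -252.6, 174.1]
tcp_rot: [2.57, 1.497, 2.421]
contact_force: [-0.2, -0.3, 0.3]
grip_width: 9.6
```

```bash
python3 -c "from h import *; lg()"
```

```text
t 9.17 pos [ 481.27 -252.58  174.14] tilt [-0.0553  0.0486] q [-0.6287  0.4442  1.4487  0.007   1.3221 -0.4814] sum-pi 0.0734 dq [ 0.003  0.027  0.078  0.001 -0.024  0.001] tau [ 2.000e-02 -4.468e+01 -2.120e+01  7.000e-02  4.400e-01 -1.000e-02]
```

Emit:
send_rows:
  commands:
    - [[-0.02,0,0,0,0]]

```text
time: 9.25
tool_pos: [480.6, -252.1, 191.8]
tcp_rot: [2.579, 1.489, 2.429]
contact_force: [0.3, -0.6, 0.0]
grip_width: 9.9
```

```bash
python3 -c "from h import *; lg()"
```

```text
t 9.25 pos [ 480.57 -252.13  191.75] tilt [-0.0615  0.0531] q [-0.6287  0.4333  1.4164  0.0069  1.3729 -0.4812] sum-pi 0.081 dq [-0.    -0.209 -0.543  0.001  0.672  0.002] tau [  0.17 -49.12 -23.96   0.1   -1.11  -0.  ]
```

Emit:
send_rows:
  commands:
    - [[0,0,0,0,0]]

```text
time: 9.33
tool_pos: [482.8, -253.5, 196.5]
tcp_rot: [2.568, 1.497, 2.418]
contact_force: [0.8, -1.0, 1.0]
grip_width: 9.5
```

```bash
python3 -c "from h import *; lg()"
```

```text
t 9.33 pos [ 482.75 -253.54  196.54] tilt [-0.055   0.0486] q [-0.6286  0.4294  1.4085  0.0071  1.3768 -0.4811] sum-pi 0.0732 dq [ 0.002  0.043  0.082 -0.    -0.044  0.   ] tau [-7.000e-02 -4.331e+01 -2.132e+01  6.000e-02  1.080e+00 -1.000e-02]
```

Emit:
send_rows:
  commands:
    - [[0,0,0,0,0]]

```text
time: 9.42
tool_pos: [483.2, -253.8, 197.7]
tcp_rot: [2.566, 1.499, 2.416]
contact_force: [0.0, -0.6, -1.9]
grip_width: 9.3
```

```bash
python3 -c "from h import *; lg()"
```

```text
t 9.42 pos [ 483.16 -253.8   197.69] tilt [-0.0538  0.0477] q [-0.6285  0.4284  1.4067  0.0071  1.3781 -0.4811] sum-pi 0.0717 dq [ 0.    -0.039 -0.077 -0.     0.035 -0.001] tau [ 2.000e-02 -4.931e+01 -2.570e+01  9.000e-02  3.900e-01 -0.000e+00]
```

Emit:
send_rows:
  commands:
    - [[0,-0.0093,0.0178,0,0]]

```text
time: 9.5
tool_pos: [498.7, -264.7, 198.4]
tcp_rot: [2.563, 1.5, 2.414]
contact_force: [1.7, -1.0, -0.2]
grip_width: 9.6
```

```bash
python3 -c "from h import *; lg()"
```

```text
t 9.5 pos [ 498.69 -264.69  198.35] tilt [-0.0528  0.047 ] q [-0.628   0.4622  1.3503  0.0071  1.3995 -0.4809] sum-pi 0.0704 dq [-0.005  0.493 -0.772 -0.001  0.237  0.003] tau [-9.000e-02 -5.293e+01 -2.138e+01  3.000e-02  1.100e-01 -1.000e-02]
```

Emit:
send_rows:
  commands:
    - [[0,0,0,0,0]]

```text
time: 9.58
tool_pos: [500.5, -266.3, 198.7]
tcp_rot: [2.559, 1.503, 2.41]
contact_force: [-1.1, -0.5, -0.3]
grip_width: 9.5
```

```bash
python3 -c "from h import *; lg()"
```

```text
t 9.58 pos [ 500.55 -266.31  198.72] tilt [-0.0504  0.0452] q [-0.6283  0.4645  1.3453  0.0071  1.3992 -0.4808] sum-pi 0.0674 dq [ 0.009 -0.074  0.073  0.001  0.031 -0.001] tau [  0.49 -49.7  -25.48   0.17   0.59  -0.  ]
```

Emit:
send_rows:
  commands:
    - [[0,0,0,0,0]]

```text
time: 9.67
tool_pos: [500.8, -266.4, 199.1]
tcp_rot: [2.557, 1.503, 2.408]
contact_force: [0.7, -0.6, -0.1]
grip_width: 9.2
```

```bash
python3 -c "from h import *; lg()"
```

```text
t 9.67 pos [ 500.81 -266.41  199.09] tilt [-0.05    0.0451] q [-0.6283  0.4645  1.3443  0.0072  1.3998 -0.4808] sum-pi 0.067 dq [-0.004  0.021 -0.038 -0.    -0.009  0.   ] tau [ -0.19 -49.6  -25.14   0.07   0.33  -0.  ]
```

Emit:
send_rows:
  commands:
    - [[0,0,0,0,0],[0,0,0,0,0],[0,0,0,0,0],[0,0,0,0,0],[0,0,0,0,0],[0,0,0,0,0]]

```text
time: 10.17
tool_pos: [499.6, -265.4, 199.5]
tcp_rot: [2.558, 1.502, 2.41]
contact_force: [-0.7, -0.1, 0.3]
grip_width: 9.5
```

```bash
python3 -c "from h import *; lg()"
```

```text
t 10.17 pos [ 499.62 -265.39  199.46] tilt [-0.0508  0.0456] q [-0.6281  0.462   1.3474  0.0072  1.4002 -0.4808] sum-pi 0.068 dq [ 0.    -0.004  0.003 -0.001  0.001  0.   ] tau [ -0.   -49.69 -24.81   0.09   0.4   -0.  ]
```

Emit:
send_rows:
  commands:
    - [[0.04,0,0,0,0]]

```text
time: 10.25
tool_pos: [501.6, -266.4, 166.0]
tcp_rot: [2.527, 1.517, 2.378]
contact_force: [1.2, -0.5, 0.6]
grip_width: 9.9
```

```bash
python3 -c "from h import *; lg()"
```

```text
t 10.25 pos [ 501.58 -266.38  166.02] tilt [-0.0385  0.0368] q [-0.6275  0.4822  1.4082  0.0075  1.3041 -0.481 ] sum-pi 0.0528 dq [ 0.006  0.377  0.966  0.002 -1.29  -0.002] tau [ 2.300e-01 -5.015e+01 -2.363e+01  4.000e-02  3.740e+00 -1.000e-02]
```

Emit:
send_rows:
  commands:
    - [[-0.005,0,0,0,0]]

```text
time: 10.33
tool_pos: [496.4, -262.7, 163.0]
tcp_rot: [2.562, 1.5, 2.413]
contact_force: [-1.7, 1.6, -2.8]
grip_width: 9.8
```

```bash
python3 -c "from h import *; lg()"
```

```text
t 10.33 pos [ 496.43 -262.72  162.96] tilt [-0.0527  0.047 ] q [-0.6276  0.4845  1.4142  0.0073  1.3133 -0.481 ] sum-pi 0.0703 dq [ 0.001 -0.156 -0.369  0.003  0.306  0.002] tau [-1.600e-01 -5.994e+01 -3.090e+01  1.300e-01 -1.860e+00  1.000e-02]
```

Emit:
send_rows:
  commands:
    - [[-0.005,0,0,0,0]]

```text
time: 10.42
tool_pos: [497.1, -263.2, 169.3]
tcp_rot: [2.559, 1.501, 2.411]
contact_force: [1.1, 0.6, 0.7]
grip_width: 10.3
```

```bash
python3 -c "from h import *; lg()"
```

```text
t 10.42 pos [ 497.11 -263.22  169.34] tilt [-0.0519  0.0465] q [-0.6276  0.48    1.4032  0.0074  1.3278 -0.4809] sum-pi 0.0694 dq [-0.001  0.006  0.008 -0.002  0.129  0.002] tau [ 6.000e-02 -4.469e+01 -1.974e+01  7.000e-02  2.600e-01 -1.000e-02]
```

Emit:
send_rows:
  commands:
    - [[-0.005,0,0,0,0],[-0.005,0,0,0,0],[-0.005,0,0,0,0],[-0.005,0,0,0,0]]

```text
time: 10.75
tool_pos: [500.9, -266.2, 197.3]
tcp_rot: [2.546, 1.509, 2.397]
contact_force: [0.3, -0.6, -0.1]
grip_width: 9.7
```

```bash
python3 -c "from h import *; lg()"
```

```text
t 10.75 pos [ 500.91 -266.2   197.25] tilt [-0.0451  0.0416] q [-0.6279  0.4618  1.3534  0.0073  1.3873 -0.4808] sum-pi 0.061 dq [ 0.001 -0.054 -0.151  0.001  0.173 -0.   ] tau [ 1.000e-02 -4.914e+01 -2.422e+01  9.000e-02  1.700e-01 -0.000e+00]
```

Emit:
send_rows:
  commands:
    - [[-0.006,0,0,0,0],[-0.006,0,0,0,0],[-0.006,0,0,0,0],[-0.006,0,0,0,0],[-0.006,0,0,0,0],[-0.006,0,0,0,0],[-0.006,0,0,0,0],[-0.006,0,0,0,0],[-0.006,0,0,0,0],[-0.006,0,0,0,0]]

```text
time: 11.58
tool_pos: [504.8, -269.7, 267.0]
tcp_rot: [2.533, 1.515, 2.385]
contact_force: [-0.2, -0.2, -0.5]
grip_width: 9.7
```

```bash
python3 -c "from h import *; lg()"
```

```text
t 11.58 pos [ 504.83 -269.65  267.04] tilt [-0.0403  0.038 ] q [-0.6288  0.4289  1.2154  0.0071  1.5523 -0.4804] sum-pi 0.055 dq [-0.001 -0.025 -0.175 -0.001  0.2   -0.   ] tau [ 2.000e-02 -4.928e+01 -2.562e+01  9.000e-02  8.000e-02 -0.000e+00]
```

Emit:
send_rows:
  commands:
    - [[0.03,0,0,0,0],[0,0,0,0,0],[0.03,0,0,0,0],[0,0,0,0,0]]

```text
time: 11.92
tool_pos: [503.5, -268.2, 210.2]
tcp_rot: [2.52, 1.52, 2.372]
contact_force: [-1.3, -0.0, -0.9]
grip_width: 9.3
```

```bash
python3 -c "from h import *; lg()"
```

```text
t 11.92 pos [ 503.55 -268.18  210.16] tilt [-0.0364  0.0353] q [-0.628   0.4521  1.3326  0.0073  1.4071 -0.4808] sum-pi 0.0502 dq [ 0.001 -0.085 -0.221  0.001  0.129  0.   ] tau [ 2.200e-01 -5.710e+01 -2.965e+01  1.300e-01 -9.800e-01  1.000e-02]
```

Emit:
send_rows:
  commands:
    - [[-0.01,0,0,0,0],[-0.01,0,0,0,0],[-0.01,0,0,0,0],[-0.01,0,0,0,0],[-0.01,0,0,0,0],[-0.01,0,0,0,0],[-0.01,0,0,0,0],[-0.005,0,0,0,0],[-0.002,0,0,0,0],[0,0,0,0,0]]

```text
time: 12.75
tool_pos: [510.7, -274.2, 317.7]
tcp_rot: [2.391, 1.544, 2.243]
contact_force: [-0.4, -0.5, -0.7]
grip_width: 9.2
```

```bash
python3 -c "from h import *; lg()"
```

```text
t 12.75 pos [ 510.66 -274.22  317.67] tilt [-0.0167  0.021 ] q [-0.6293  0.4097  1.1103  0.0072  1.6474 -0.4802] sum-pi 0.0259 dq [-0.001 -0.012 -0.031  0.001  0.02   0.   ] tau [-4.000e-02 -4.882e+01 -2.681e+01  9.000e-02  2.900e-01 -0.000e+00]
```

Emit:
send_rows:
  commands:
    - [[0.025,0,0,0,0],[0.025,0,0,0,0],[0.025,0,0,0,0],[0,0,0,0,0],[0,0,0,0,0]]

```text
time: 13.17
tool_pos: [510.3, -273.3, 244.6]
tcp_rot: [2.312, 1.55, 2.164]
contact_force: [0.7, -1.0, 0.2]
grip_width: 9.7
```

```bash
python3 -c "from h import *; lg()"
```

```text
t 13.17 pos [ 510.29 -273.28  244.64] tilt [-0.0117  0.0174] q [-0.6283  0.4281  1.2756  0.0072  1.4577 -0.4806] sum-pi 0.0197 dq [ 0.001  0.023  0.045  0.001 -0.009 -0.002] tau [ -0.05 -46.42 -23.9    0.08   0.05  -0.  ]
```

Emit:
send_rows:
  commands:
    - [[-0.01,0,0,0,0],[-0.01,0,0,0,0],[-0.01,0,0,0,0],[-0.01,0,0,0,0],[-0.01,0,0,0,0],[-0.01,0,0,0,0],[-0.005,0,0,0,0],[-0.002,0,0,0,0],[0,0,0,0,0]]

```text
time: 13.92
tool_pos: [512.7, -275.7, 327.0]
tcp_rot: [2.005, 1.559, 1.857]
contact_force: [-0.4, 0.3, -0.3]
grip_width: 9.8
```

```bash
python3 -c "from h import *; lg()"
```

```text
t 13.92 pos [ 512.75 -275.75  327.03] tilt [-0.0033  0.0113] q [-0.6293  0.4021  1.0972  0.0072  1.6517 -0.4802] sum-pi 0.0094 dq [ 0.    -0.004 -0.013 -0.001  0.006 -0.001] tau [-3.000e-02 -4.856e+01 -2.693e+01  9.000e-02  2.100e-01  0.000e+00]
```

Emit:
send_rows:
  commands:
    - [[0.025,0,0,0,0],[0.025,0,0,0,0],[0.025,0,0,0,0],[0.025,0,0,0,0],[0,0,0,0,0],[0,0,0,0,0]]

```text
time: 14.42
tool_pos: [512.9, -274.9, 225.7]
tcp_rot: [1.723, 1.562, 1.574]
contact_force: [-0.2, -0.6, 0.5]
grip_width: 9.6
```

```bash
python3 -c "from h import *; lg();st([488.3,-259,180])"
```

```text
t 14.42 pos [ 512.89 -274.92  225.66] tilt [-0.      0.0089] q [-0.628   0.4349  1.3163  0.0073  1.3957 -0.4808] sum-pi 0.0053 dq [ 0.001  0.028  0.048 -0.001 -0.014  0.001] tau [-4.000e-02 -4.655e+01 -2.365e+01  8.000e-02 -0.000e+00 -0.000e+00]
t 14.42 pos [ 512.89 -274.92  225.66] tilt [-0.      0.0089] yaw -8.51 g 9.6 F [-0.23 -0.61  0.5 ] M [-0.058 -0.09  -0.008] q [-0.628  0.435  1.316  0.007  1.396 -0.481]
[[45.8, 11.7, -26.6], np.float64(-0.01)]
```

Emit:
send_rows:
  commands:
    - [[0.012,0.004,-0.009,0,0],[0.012,0.004,-0.009,0,0],[0.012,0.003,-0.006,0,0],[0.006,0.001,-0.002,0,0],[0.002,0,0,0,0],[0,0,0,0,0]]

```text
time: 14.92
tool_pos: [491.8, -261.0, 188.3]
tcp_rot: [0.436, 1.562, 0.287]
contact_force: [0.3, 0.3, -0.4]
grip_width: 9.7
```

```bash
python3 - <<'E'
from h import *
lg();st([488.3,-259,180])
img,K,T=shot("wrist"); cv2.imwrite("pics/w5.png",img); P=pose(); np.savez("w5.npz",K=K,T=T,P=P)
print([proj((P@[41.4,y,z,1])[:3],K,T).round(1).tolist() for y in (-6.5,6.5) for z in (-2,2)])
cv2.imwrite("pics/w5c.png",cv2.resize(img[190:310,260:400],None,fx=5,fy=5,interpolation=cv2.INTER_CUBIC))
E
```

```text
t 14.92 pos [ 491.76 -260.97  188.32] tilt [0.0088 0.0026] q [-0.6301  0.4071  1.4646  0.0076  1.2643 -0.4838] sum-pi -0.0056 dq [-0.001 -0.013 -0.026  0.001  0.015  0.002] tau [ 4.000e-02 -4.651e+01 -2.408e+01  9.000e-02 -4.000e-02 -0.000e+00]
t 14.92 pos [ 491.76 -260.97  188.32] tilt [0.0088 0.0026] yaw -8.51 g 9.7 F [ 0.29  0.29 -0.41] M [-0.006 -0.134 -0.019] q [-0.63   0.407  1.465  0.008  1.264 -0.484]
[[8.3, 1.4, -3.8], np.float64(-0.01)]
[[324.9, 274.8], [331.8, 274.8], [324.8, 252.9], [331.9, 252.9]]
```

View pics/w5c.png

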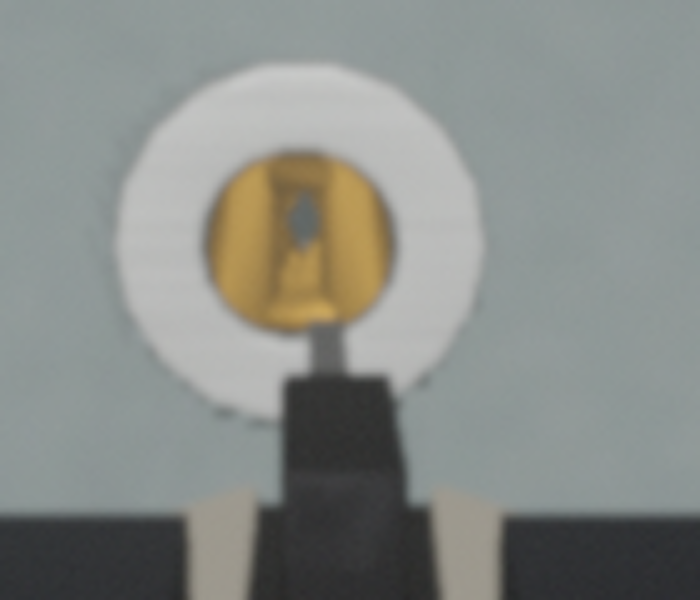

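```bash
cat > hole.py <<'E'
from h import *
def hole(img,K,T,P,tipuv=None,tx=41.4):
    H,S,V=cv2.split(cv2.cvtColor(img,cv2.COLOR_BGR2HSV))
    u0,v0=proj([488.3,-259,94],K,T)
    roi=np.zeros(H.shape,bool); roi[int(v0)-60:int(v0)+60,int(u0)-60:int(u0)+60]=1
    c=rect(roi&(V>172)&(S<30))[0]; h=cv2.convexHull(c)
    h=h[h[:,0,1]<v0+28] if False else h
    el=cv2.fitEllipse(h); 
    b=rect(roi&(S>110)&(H<35))[0]; eb=cv2.fitEllipse(cv2.convexHull(b))
    print('collar',np.round(el,1).tolist() if 0 else [np.round(x,1).tolist() for x in el],'brass',[np.round(x,1).tolist() for x in eb])
    L=[]
    for e in (el,eb):
        w=onplane([e[0]],K,T,94)[0]; L.append(w); print('world',w.round(2))
    return L
E
python3 - <<'E'
from hole import *
img=cv2.imread("pics/w5.png"); d=np.load("w5.npz"); K,T,P=d["K"],d["T"],d["P"]
L=hole(img,K,T,P)
g=img.max(2); 
for r in (250,252,254,256,258,260,262): print(r,g[r,314:338])
tipw=onplane([[325.6,254.4]],K,T,(P@[41.4,0,0,1])[2])[0]
tl=np.linalg.inv(P)@np.r_[tipw,1]; print('tip edge in tool',tl.round(2))
E
```

```text
collar [[319.4, 237.4], [70.2, 72.0], 87.6] brass [[319.5, 238.2], [34.0, 36.0], 93.7]
world [ 487.19 -257.55   94.  ]
world [ 487.19 -258.14   94.  ]
250 [147 154 160 163 165 167 170 173 176 178 177 168 159 158 160 165 167 170
 171 168 163 162 171 183]
252 [163 169 174 178 182 186 191 191 194 197 198 195 183 164 157 158 160 157
 154 156 167 177 184 186]
254 [146 149 154 158 162 165 164 157 147 142 143 142 136 128 132 145 152 160
 170 179 184 187 186 186]
256 [145 137 129 125 125 129 130 123 109 102 101 101 102 108 129 158 177 185
 186 185 186 185 185 185]
258 [187 182 177 175 175 173 169 151 122 104 102 100 102 109 133 164 182 188
 187 187 186 186 186 186]
260 [188 189 190 190 190 189 182 162 129 105 101 101 100 105 125 155 177 186
 187 186 186 186 186 185]
262 [186 186 184 185 185 184 177 158 126 105 100  99 100 102 118 147 174 183
 184 184 183 184 183 184]
tip edge in tool [41.41  5.63 -1.55  1.  ]
```

```bash
cat >> h.py <<'E'
def tipgo(target,tip=(41.4,-0.3,-1.65)):
    P=pose(); w=P@np.r_[tip,1]; print('tip at',w[:3].round(2),'go',(P[:3,:3].T@(np.array(target)-w[:3])).round(2))
E
python3 -c "
from h import *
tipgo([487.2,-257.9,102])"
```

```text
tip at [ 490.77 -261.15  147.27] go [45.24  2.53 -4.43]
```

Emit:
send_rows:
  commands:
    - [[0.012,0.001,-0.002,0,0],[0.012,0.001,-0.001,0,0],[0.008,0,-0.001,0,0],[0.004,0,0,0,0],[0,0,0,0,0],[0,0,0,0,0]]

```text
time: 15.47
tool_pos: [493.1, -261.8, 156.9]
tcp_rot: [-0.08, 1.552, -0.228]
contact_force: [-0.7, 0.1, -0.1]
grip_width: 9.6
```

```bash
python3 - <<'E'
from hole import *
st(); tipgo([487.2,-257.9,102])
img,K,T=shot("wrist"); cv2.imwrite("pics/w6.png",img); P=pose(); np.savez("w6.npz",K=K,T=T,P=P)
print([proj((P@[41.4,y,z,1])[:3],K,T).round(1).tolist() for y in (-6.5,6.5) for z in (-2,2)])
hole(img,K,T,P)
cv2.imwrite("pics/w6c.png",cv2.resize(img[190:310,260:400],None,fx=5,fy=5,interpolation=cv2.INTER_CUBIC))
E
```

```text
t 15.47 pos [ 493.05 -261.81  156.88] tilt [ 0.0183 -0.0042] yaw -8.51 g 9.6 F [-0.74  0.13 -0.13] M [ 0.047 -0.097  0.02 ] q [-0.63   0.431  1.519  0.008  1.175 -0.484]
tip at [ 492.13 -262.03  115.46] go [13.35  3.38 -5.74]
[[324.4, 274.5], [331.3, 274.5], [324.3, 252.7], [331.4, 252.7]]
collar [[315.5, 247.6], [78.0, 81.0], 90.8] brass [[315.5, 248.6], [38.6, 39.6], 89.0]
world [ 487.23 -257.42   94.  ]
world [ 487.16 -258.03   94.  ]
```

View pics/w6c.png

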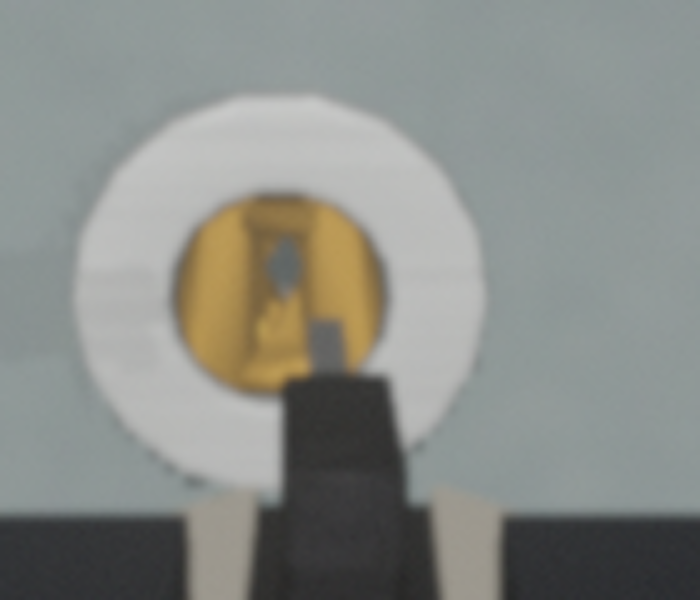

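Emit:
send_rows:
  commands:
    - [[0,0.0034,-0.0057,0,0],[0,0,0,0,0]]

```text
time: 15.68
tool_pos: [488.1, -257.7, 157.6]
tcp_rot: [-0.107, 1.551, -0.256]
contact_force: [-0.5, 0.1, -0.6]
grip_width: 9.6
```

```bash
python3 -c "
from h import *
st();tipgo([487.2,-257.8,98])"
```

```text
t 15.68 pos [ 488.08 -257.73  157.62] tilt [ 0.0194 -0.0051] yaw -8.52 g 9.6 F [-0.5   0.09 -0.64] M [ 0.015 -0.1   -0.006] q [-0.629  0.418  1.537  0.008  1.168 -0.484]
tip at [ 487.2  -257.99  116.2 ] go [18.19  0.23 -0.39]
```

Emit:
send_rows:
  commands:
    - [[0.006,0,-0.0004,0,0],[0.006,0,0,0,0],[0.003,0,0,0,0],[0,0,0,0,0]]

```text
time: 16.02
tool_pos: [488.0, -257.8, 142.3]
tcp_rot: [-0.143, 1.549, -0.291]
contact_force: [-0.1, 0.3, -0.3]
grip_width: 9.7
```

```bash
python3 - <<'E'
from hole import *
st(); tipgo([487.2,-257.8,98])
img,K,T=shot("wrist"); cv2.imwrite("pics/w7.png",img)
P=pose();hole(img,K,T,P)
cv2.imwrite("pics/w7c.png",cv2.resize(img[190:310,260:400],None,fx=5,fy=5,interpolation=cv2.INTER_CUBIC))
E
```

```text
t 16.02 pos [ 488.03 -257.77  142.26] tilt [ 0.0211 -0.0063] yaw -8.52 g 9.7 F [-0.14  0.32 -0.32] M [-0.07  -0.111 -0.002] q [-0.629  0.432  1.561  0.008  1.128 -0.484]
tip at [ 487.22 -258.08  100.83] go [ 2.83  0.28 -0.13]
collar [[324.4, 258.8], [80.0, 85.6], 85.7] brass [[324.5, 260.6], [40.6, 42.0], 85.3]
world [ 487.25 -257.09   94.  ]
world [ 487.12 -258.17   94.  ]
```

View pics/w7c.png

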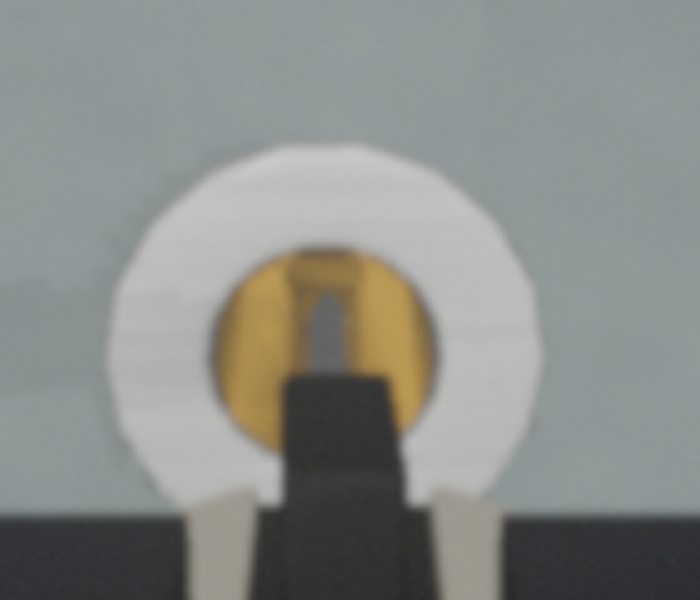

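Emit:
send_rows:
  commands:
    - [[0.004,0.0002,0,0,0],[0.004,0,0,0,0],[0,0,0,0,0]]

```text
time: 16.32
tool_pos: [488.5, -257.8, 133.7]
tcp_rot: [-0.148, 1.549, -0.296]
contact_force: [0.3, -0.3, -0.2]
grip_width: 9.2
```

```bash
python3 -c "
from h import *
st();tipgo([487.2,-257.8,84])"
```

```text
t 16.32 pos [ 488.51 -257.76  133.67] tilt [ 0.0213 -0.0065] yaw -8.51 g 9.2 F [ 0.34 -0.28 -0.17] M [-0.021 -0.049  0.029] q [-0.629  0.442  1.572  0.008  1.107 -0.484]
tip at [ 487.71 -258.09   92.24] go [ 8.23  0.23 -0.73]
```

Emit:
send_rows:
  commands:
    - [[0.004,0,0,0,0],[0.003,0,0,0,0],[0,0,0,0,0]]

```text
time: 16.57
tool_pos: [488.7, -257.9, 125.8]
tcp_rot: [-0.152, 1.549, -0.3]
contact_force: [0.2, -0.0, -0.8]
grip_width: 9.7
```

```bash
python3 -c "
from h import *
st();tipgo([487.2,-257.8,84])"
```

```text
t 16.57 pos [ 488.66 -257.93  125.78] tilt [ 0.0211 -0.0065] yaw -8.52 g 9.7 F [ 0.2  -0.03 -0.75] M [-0.09  -0.107  0.07 ] q [-0.629  0.45   1.581  0.008  1.089 -0.484]
tip at [ 487.86 -258.26   84.35] go [ 0.33  0.35 -0.73]
```

Emit:
send_rows:
  commands:
    - [[0.003,0,-0.0003,3,0],[0.002,0,0,6,0]]

```text
time: 16.73
tool_pos: [489.7, -259.0, 122.9]
tcp_rot: [-0.061, 1.544, -0.369]
contact_force: [-2.5, 0.1, 13.5]
grip_width: 9.9
```

```bash
python3 -c "
from h import *
st();tipgo([487.2,-257.8,84])"
```

```text
t 16.73 pos [ 489.73 -259.03  122.86] tilt [ 0.0246 -0.0095] yaw -17.62 g 9.9 F [-2.45  0.14 13.46] M [ 0.076  0.552 -0.006] q [-0.629  0.454  1.585  0.008  1.077 -0.325]
tip at [ 489.09 -259.21   81.43] go [-2.63  0.77 -2.16]
```

Emit:
send_rows:
  commands:
    - [[0.002,0,0,6,0],[0.002,0,0,6,0]]

```text
time: 16.9
tool_pos: [489.9, -259.8, 121.5]
tcp_rot: [0.1, 1.542, -0.426]
contact_force: [-4.2, 1.3, 4.2]
grip_width: 9.3
```

```bash
python3 -c "
from h import *
st();tipgo([487.2,-257.8,84])"
```

```text
t 16.9 pos [ 489.94 -259.75  121.52] tilt [ 0.0259 -0.0118] yaw -30.17 g 9.3 F [-4.24  1.34  4.23] M [ 0.291  0.898 -0.011] q [-0.629  0.455  1.587  0.007  1.072 -0.106]
tip at [ 489.44 -259.67   80.09] go [-3.99  0.51 -2.76]
```

Emit:
send_rows:
  commands:
    - [[0.0025,0.0003,-0.001,5,0],[0.0025,0.0003,-0.001,5,0]]

```text
time: 17.07
tool_pos: [488.0, -258.5, 117.6]
tcp_rot: [0.24, 1.542, -0.471]
contact_force: [-0.9, -0.2, 4.8]
grip_width: 9.9
```

```bash
python3 -c "
from h import *
st();tipgo([487.2,-257.8,84])"
```

```text
t 17.07 pos [ 488.02 -258.55  117.62] tilt [ 0.0252 -0.0129] yaw -40.73 g 9.9 F [-0.92 -0.22  4.79] M [-0.256  0.242  0.026] q [-0.629  0.455  1.599  0.005  1.06   0.08 ]
tip at [ 487.62 -258.23   76.19] go [-7.82  0.1  -0.39]
```

Emit:
send_rows:
  commands:
    - [[0.002,0,0,-6,0],[0.002,0,0,-6,0],[0.002,0,0,-6,0]]

```text
time: 17.32
tool_pos: [490.0, -260.3, 116.5]
tcp_rot: [-0.123, 1.534, -0.52]
contact_force: [-4.7, 3.0, 13.8]
grip_width: 9.4
```

```bash
python3 -c "
from h import *
st();tipgo([487.2,-257.8,84])"
```

```text
t 17.32 pos [ 489.96 -260.35  116.53] tilt [ 0.0315 -0.0181] yaw -22.76 g 9.4 F [-4.65  2.99 13.84] M [ 0.622  0.769 -0.17 ] q [-0.629  0.456  1.601  0.005  1.048 -0.234]
tip at [ 489.63 -260.74   75.1 ] go [-9.02  1.73 -3.05]
```

Emit:
send_rows:
  commands:
    - [[0.0015,0.0004,-0.0013,-6,0],[0.0015,0.0004,-0.0013,-6,0],[0.0015,0.0002,-0.0012,-6,0]]

```text
time: 17.57
tool_pos: [488.1, -258.9, 116.6]
tcp_rot: [-0.448, 1.529, -0.516]
contact_force: [-0.3, 2.3, 9.1]
grip_width: 9.6
```

```bash
python3 -c "
from h import *
st();tipgo([487.2,-257.8,84])"
```

```text
t 17.57 pos [ 488.08 -258.9   116.62] tilt [ 0.0368 -0.0209] yaw -3.89 g 9.6 F [-0.29  2.27  9.1 ] M [ 0.418  0.089 -0.143] q [-0.629  0.449  1.613  0.006  1.037 -0.564]
tip at [ 487.94 -259.95   75.2 ] go [-8.87  1.93 -0.55]
```

Emit:
send_rows:
  commands:
    - [[0.0015,0.0005,-0.0003,-6,0],[0.0015,0.0003,-0.0005,-6,0],[0.0015,0.0003,-0.0005,-6,0]]

```text
time: 17.82
tool_pos: [488.5, -258.3, 116.5]
tcp_rot: [-0.764, 1.522, -0.503]
contact_force: [-2.7, 2.4, 9.5]
grip_width: 9.3
```

```bash
python3 -c "
from h import *
st();tipgo([487.2,-257.8,84])"
```

```text
t 17.82 pos [ 488.49 -258.3   116.46] tilt [ 0.0426 -0.0235] yaw 15.0 g 9.3 F [-2.66  2.42  9.48] M [ 0.549  0.277 -0.154] q [-0.629  0.446  1.619  0.007  1.028 -0.894]
tip at [ 488.74 -259.99   75.07] go [-9.04  2.21 -0.6 ]
```

Emit:
send_rows:
  commands:
    - [[0.0018,0.0003,-0.0003,-5,0],[0.0018,0.0003,-0.0003,-5,0],[0.0018,0,0,-3,0]]

```text
time: 18.07
tool_pos: [489.2, -258.1, 116.3]
tcp_rot: [-0.995, 1.516, -0.493]
contact_force: [-4.1, 3.5, 13.1]
grip_width: 9.8
```

```bash
python3 -c "
from h import *
st();tipgo([487.2,-257.8,84])"
```

```text
t 18.07 pos [ 489.19 -258.06  116.32] tilt [ 0.0478 -0.0257] yaw 28.81 g 9.8 F [-4.11  3.55 13.05] M [ 0.623  0.716 -0.135] q [-0.629  0.444  1.624  0.009  1.02  -1.135]
tip at [ 489.87 -260.18   74.94] go [-9.23  2.95 -0.92]
```

Emit:
send_rows:
  commands:
    - [[-0.0005,-0.0018,0.0009,0,0],[-0.0005,-0.0018,0.0009,0,0]]

```text
time: 18.23
tool_pos: [489.6, -258.2, 116.7]
tcp_rot: [-0.976, 1.524, -0.472]
contact_force: [-4.0, 1.7, -2.9]
grip_width: 9.7
```

```bash
python3 -c "
from h import *
st();tipgo([487.2,-257.8,84])"
```

```text
t 18.23 pos [ 489.6  -258.17  116.72] tilt [ 0.0416 -0.0213] yaw 28.93 g 9.7 F [-4.    1.69 -2.87] M [ 0.511  0.861 -0.151] q [-0.628  0.448  1.614  0.008  1.033 -1.137]
tip at [ 490.03 -260.11   75.33] go [-8.82  3.05 -1.13]
```

Works: tilt falls. Continue.

Emit:
send_rows:
  commands:
    - [[-0.0005,-0.0018,0.0009,0,0],[-0.0005,-0.0018,0.0009,0,0],[-0.0005,-0.0018,0.0009,0,0],[-0.0005,-0.0018,0.0009,0,0]]

```text
time: 18.57
tool_pos: [491.9, -259.8, 116.6]
tcp_rot: [-0.915, 1.538, -0.415]
contact_force: [-5.2, 3.0, 1.0]
grip_width: 9.7
```

```bash
python3 -c "
from h import *
st();tipgo([487.2,-257.8,84])"
```

```text
t 18.57 pos [ 491.91 -259.77  116.64] tilt [ 0.0296 -0.013 ] yaw 28.68 g 9.7 F [-5.17  3.05  0.98] M [ 0.708  0.975 -0.113] q [-0.628  0.461  1.592  0.008  1.057 -1.132]
tip at [ 491.83 -261.36   75.24] go [-8.94  5.12 -2.18]
```

Emit:
send_rows:
  commands:
    - [[-0.0005,0.002,-0.0012,0,0],[-0.0005,0.002,-0.0012,0,0]]

```text
time: 18.73
tool_pos: [488.4, -258.1, 116.9]
tcp_rot: [-0.921, 1.538, -0.423]
contact_force: [1.6, -1.4, -5.7]
grip_width: 9.4
```

```bash
cat >> h.py <<'E'
def hd(ax=(488.2,-257.8)):
    P=pose(); h=(P@[-18.6,0,0,1])[:3]; d=np.r_[np.array(ax)-h[:2],0]; print('head',h.round(2),'to axis: tool',(P[:3,:3].T@d).round(2),'world',d[:2].round(2),'depth',round(94-(h[2]-60),2))
E
python3 -c "
from h import *
st();hd()"
```

```text
t 18.73 pos [ 488.41 -258.06  116.91] tilt [ 0.03   -0.0135] yaw 28.57 g 9.4 F [ 1.57 -1.37 -5.69] M [-0.264 -0.542 -0.107] q [-0.629  0.454  1.604  0.008  1.052 -1.131]
head [ 487.85 -257.81  135.5 ] to axis: tool [ 0.01 -0.16  0.31] world [0.35 0.01] depth 18.5
```

Emit:
send_rows:
  commands:
    - [[0.0025,0,0,3,0],[0.0015,0,0,3,0],[0.0015,0,0,3,0]]

```text
time: 18.98
tool_pos: [490.6, -260.1, 113.3]
tcp_rot: [-0.81, 1.53, -0.475]
contact_force: [-2.9, 0.9, 1.7]
grip_width: 9.3
```

```bash
python3 -c "
from h import *
st();hd()"
```

```text
t 18.98 pos [ 490.62 -260.06  113.35] tilt [ 0.0363 -0.0187] yaw 19.23 g 9.3 F [-2.9   0.86  1.75] M [0.219 0.548 0.02 ] q [-0.629  0.458  1.608  0.007  1.035 -0.968]
head [ 489.95 -259.72  131.93] to axis: tool [-0.1   2.38 -1.02] world [-1.75  1.92] depth 22.07
```

Emit:
send_rows:
  commands:
    - [[0.002,0.0012,-0.0006,0.5,0],[0.002,0.0006,-0.0003,0,0]]

```text
time: 19.15
tool_pos: [489.9, -259.7, 110.0]
tcp_rot: [-0.825, 1.527, -0.5]
contact_force: [-1.6, -0.4, 3.9]
grip_width: 9.7
```

```bash
python3 -c "
from h import *
st();hd()"
```

```text
t 19.15 pos [ 489.92 -259.65  109.97] tilt [ 0.0387 -0.0212] yaw 18.61 g 9.7 F [-1.61 -0.45  3.91] M [-0.019  0.303 -0.04 ] q [-0.629  0.459  1.617  0.007  1.021 -0.957]
head [ 489.2  -259.26  128.55] to axis: tool [-0.07  1.7  -0.49] world [-1.    1.46] depth 25.45
```

Emit:
send_rows:
  commands:
    - [[0.0005,0.0006,-0.0003,6,0],[0.0005,0.0003,-0.0002,6,0],[0.0005,0,0,6,0],[0.0005,0,0,6,0]]

```text
time: 19.48
tool_pos: [489.3, -260.8, 109.6]
tcp_rot: [-0.472, 1.522, -0.573]
contact_force: [-2.9, 0.5, 4.8]
grip_width: 9.6
```

```bash
python3 -c "
from h import *
st();hd()"
```

```text
t 19.48 pos [ 489.3  -260.79  109.63] tilt [ 0.0408 -0.0264] yaw -5.8 g 9.6 F [-2.92  0.51  4.83] M [0.169 0.792 0.253] q [-0.63   0.457  1.622  0.003  1.014 -0.53 ]
head [ 488.54 -260.3   128.21] to axis: tool [-0.08  2.45 -0.59] world [-0.34  2.5 ] depth 25.79
```

Emit:
send_rows:
  commands:
    - [[0.001,0.001,-0.0003,2.7,0],[0.002,0.001,0,0,0],[0.002,0,0,0,0]]

```text
time: 19.73
tool_pos: [490.7, -261.6, 109.3]
tcp_rot: [-0.483, 1.513, -0.634]
contact_force: [-6.4, 2.4, 15.6]
grip_width: 9.5
```

```bash
python3 -c "
from h import *
st();hd()"
```

```text
t 19.73 pos [ 490.7  -261.56  109.28] tilt [ 0.0463 -0.034 ] yaw -8.63 g 9.5 F [-6.4   2.43 15.64] M [0.398 1.23  0.162] q [-0.627  0.456  1.626 -0.     1.002 -0.476]
head [ 489.84 -260.93  127.84] to axis: tool [-0.18  2.84 -2.08] world [-1.64  3.13] depth 26.16
```

Emit:
send_rows:
  commands:
    - [[-0.001,-0.001,0.0018,0,0],[-0.0005,-0.001,0.0018,0,0],[-0.0005,-0.001,0.0018,0,0],[-0.0005,-0.001,0.0018,0,0]]

```text
time: 20.07
tool_pos: [490.8, -262.2, 109.5]
tcp_rot: [-0.522, 1.529, -0.666]
contact_force: [-5.4, 3.5, 2.2]
grip_width: 9.7
```

```bash
python3 -c "
from h import *
st();hd()"
```

```text
t 20.07 pos [ 490.78 -262.17  109.51] tilt [ 0.0325 -0.0255] yaw -8.18 g 9.7 F [-5.44  3.5   2.2 ] M [0.653 1.108 0.15 ] q [-0.627  0.465  1.609 -0.002  1.027 -0.483]
head [ 490.18 -261.69  128.09] to axis: tool [-0.16  3.57 -2.51] world [-1.98  3.89] depth 25.91
```

Emit:
send_rows:
  commands:
    - [[-0.0005,-0.001,0.0018,0,0],[-0.0005,-0.001,0.0018,0,0],[-0.0005,-0.001,0.0018,0,0],[-0.0005,-0.001,0.0018,0,0],[-0.0005,-0.001,0.0018,0,0]]

```text
time: 20.48
tool_pos: [491.3, -262.4, 109.4]
tcp_rot: [-0.617, 1.551, -0.75]
contact_force: [-5.8, 2.3, 2.2]
grip_width: 9.8
```

```bash
python3 -c "
from h import *
st();hd()"
```

```text
t 20.48 pos [ 491.26 -262.44  109.41] tilt [ 0.0146 -0.0135] yaw -7.6 g 9.8 F [-5.8   2.33  2.25] M [0.676 1.188 0.123] q [-0.627  0.478  1.586 -0.003  1.058 -0.493]
head [ 490.99 -262.19  128.  ] to axis: tool [-0.1   3.98 -3.34] world [-2.79  4.39] depth 26.0
```

Emit:
send_rows:
  commands:
    - [[-0.0005,0.002,-0.002,0,0],[-0.0005,0.002,-0.002,0,0]]

```text
time: 20.65
tool_pos: [487.8, -258.9, 109.8]
tcp_rot: [-0.685, 1.549, -0.815]
contact_force: [1.2, -4.9, -6.7]
grip_width: 9.8
```

```bash
python3 -c "
from h import *
st();hd()"
```

```text
t 20.65 pos [ 487.78 -258.9   109.77] tilt [ 0.0147 -0.0156] yaw -7.41 g 9.8 F [ 1.18 -4.95 -6.67] M [-1.132 -0.236  0.051] q [-0.624  0.469  1.6   -0.005  1.051 -0.492]
head [ 487.51 -258.61  128.37] to axis: tool [-0.    0.89  0.58] world [0.69 0.81] depth 25.63
```

Emit:
send_rows:
  commands:
    - [[0.0015,-0.0008,0.0003,1.2,0],[0.002,0,0,0,0]]

```text
time: 20.82
tool_pos: [490.0, -261.3, 109.2]
tcp_rot: [-0.622, 1.542, -0.773]
contact_force: [-5.3, 2.0, 16.6]
grip_width: 9.8
```

```bash
python3 -c "
from h import *
st();hd()"
```

```text
t 20.82 pos [ 490.01 -261.28  109.22] tilt [ 0.021  -0.0204] yaw -8.62 g 9.8 F [-5.31  1.95 16.6 ] M [0.429 0.884 0.144] q [-0.625  0.47   1.6   -0.005  1.042 -0.472]
head [ 489.62 -260.9   127.81] to axis: tool [-0.09  2.85 -1.87] world [-1.42  3.1 ] depth 26.19
```

Emit:
send_rows:
  commands:
    - [[0.001,0.0012,-0.001,3,0],[0.001,0.0006,-0.0005,2,0],[0.001,0.0006,-0.0005,2,0]]

```text
time: 21.07
tool_pos: [489.0, -260.0, 109.5]
tcp_rot: [-0.523, 1.536, -0.8]
contact_force: [-4.0, -2.1, 6.0]
grip_width: 9.7
```

```bash
python3 -c "
from h import *
st();hd()"
```

```text
t 21.07 pos [ 488.97 -259.95  109.48] tilt [ 0.0243 -0.025 ] yaw -15.82 g 9.7 F [-3.96 -2.06  5.97] M [-0.308  0.785  0.212] q [-0.623  0.465  1.609 -0.007  1.034 -0.343]
head [ 488.52 -259.49  128.07] to axis: tool [-0.05  1.53 -0.77] world [-0.32  1.69] depth 25.93
```

Emit:
send_rows:
  commands:
    - [[0.002,0.0008,-0.0005,2,0],[0.002,0.0004,-0.0003,2,0],[0.002,0.0004,-0.0003,2,0]]

```text
time: 21.32
tool_pos: [489.9, -260.9, 109.3]
tcp_rot: [-0.434, 1.526, -0.82]
contact_force: [-6.5, 1.0, 13.8]
grip_width: 9.3
```

```bash
python3 - <<'E'
from hole import *
st();hd()
img,K,T=shot("wrist"); cv2.imwrite("pics/w8.png",img)
cv2.imwrite("pics/w8c.png",cv2.resize(img[190:310,260:400],None,fx=5,fy=5,interpolation=cv2.INTER_CUBIC))
E
```

```text
t 21.32 pos [ 489.92 -260.87  109.34] tilt [ 0.0308 -0.033 ] yaw -22.08 g 9.3 F [-6.54  1.01 13.85] M [0.172 1.245 0.222] q [-0.622  0.462  1.615 -0.01   1.021 -0.231]
head [ 489.35 -260.26  127.92] to axis: tool [-0.12  1.85 -1.99] world [-1.15  2.46] depth 26.08
```

View pics/w8c.png

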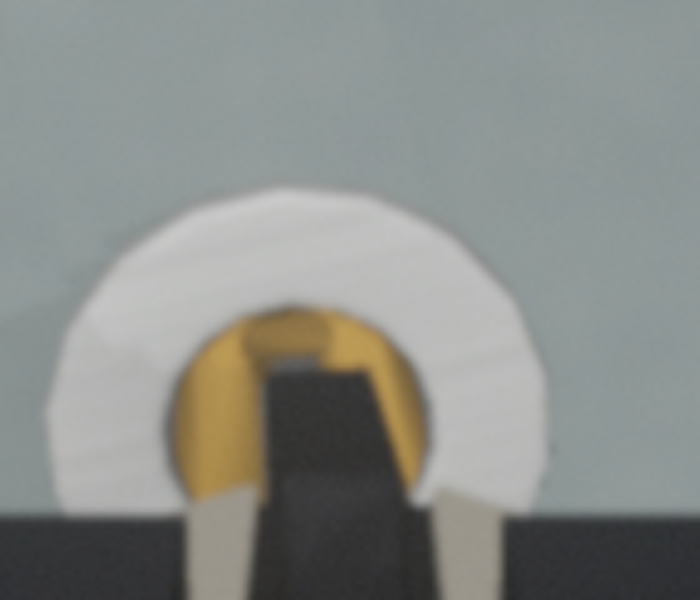

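Emit:
send_rows:
  commands:
    - [[0.001,0.001,-0.001,-4,0],[0.0015,0.0004,-0.0004,-3,0],[0.0015,0.0003,-0.0003,-2.5,0]]

```text
time: 21.62
tool_pos: [488.6, -259.4, 107.8]
tcp_rot: [-0.614, 1.522, -0.832]
contact_force: [-1.9, -0.5, 0.7]
grip_width: 9.7
```

```bash
python3 -c "
from h import *
st();hd()"
```

```text
t 21.62 pos [ 488.58 -259.4   107.84] tilt [ 0.0326 -0.0357] yaw -12.47 g 9.7 F [-1.87 -0.51  0.7 ] M [-0.058  0.458  0.028] q [-0.62   0.459  1.625 -0.012  1.011 -0.396]
head [ 487.97 -258.74  126.42] to axis: tool [-0.03  0.96  0.02] world [0.23 0.94] depth 27.58
```

Emit:
send_rows:
  commands:
    - [[0.0015,0.0003,-0.0003,-2.5,0],[0.0015,0.0003,-0.0003,-2.5,0],[0.0015,0.0003,-0.0003,-2.5,0]]

```text
time: 21.87
tool_pos: [488.4, -258.8, 104.4]
tcp_rot: [-0.733, 1.519, -0.815]
contact_force: [-1.0, -1.3, 2.8]
grip_width: 9.6
```

```bash
python3 -c "
from h import *
st();hd()"
```

```text
t 21.87 pos [ 488.37 -258.84  104.41] tilt [ 0.0352 -0.0373] yaw -4.66 g 9.6 F [-0.96 -1.26  2.79] M [-0.163  0.432 -0.068] q [-0.62   0.461  1.633 -0.012  0.997 -0.532]
head [ 487.72 -258.15  122.98] to axis: tool [0.   0.39 0.45] world [0.48 0.35] depth 31.02
```

Emit:
send_rows:
  commands:
    - [[0.002,0,0,2,0],[0.002,0,0,1.5,0],[0.002,0,0,0,0]]

```text
time: 22.12
tool_pos: [489.2, -259.9, 100.8]
tcp_rot: [-0.66, 1.515, -0.805]
contact_force: [-7.3, 2.4, 23.1]
grip_width: 9.3
```

```bash
python3 -c "
from h import *
st();hd()"
```

```text
t 22.12 pos [ 489.25 -259.88  100.83] tilt [ 0.0386 -0.0401] yaw -8.27 g 9.3 F [-7.33  2.4  23.11] M [0.379 1.265 0.009] q [-0.62   0.465  1.638 -0.012  0.984 -0.469]
head [ 488.53 -259.14  119.4 ] to axis: tool [-0.07  1.27 -0.52] world [-0.33  1.34] depth 34.6
```

Emit:
send_rows:
  commands:
    - [[-0.0003,-0.001,0.0018,0,0],[0,-0.001,0.0018,0,0],[0,-0.001,0.0018,0,0],[0,-0.001,0.0018,0,0],[0,-0.001,0.0018,0,0],[0,-0.001,0.0018,0,0]]

```text
time: 22.62
tool_pos: [490.1, -260.2, 101.3]
tcp_rot: [-0.762, 1.538, -0.913]
contact_force: [-7.4, 3.4, 7.4]
grip_width: 9.4
```

```bash
python3 -c "
from h import *
st();hd()"
```

```text
t 22.62 pos [ 490.09 -260.19  101.32] tilt [ 0.0199 -0.0257] yaw -8.62 g 9.4 F [-7.43  3.44  7.36] M [ 0.717  1.495 -0.018] q [-0.62   0.478  1.612 -0.011  1.02  -0.464]
head [ 489.72 -259.71  119.91] to axis: tool [-0.08  1.66 -1.79] world [-1.52  1.91] depth 34.09
```

Emit:
send_rows:
  commands:
    - [[0.0005,0.0015,-0.0015,0,0],[0.001,0.001,-0.001,0,0]]

```text
time: 22.78
tool_pos: [488.5, -258.8, 101.3]
tcp_rot: [-0.77, 1.534, -0.923]
contact_force: [-3.3, -3.5, 6.5]
grip_width: 9.6
```

```bash
python3 -c "
from h import *
st();hd()"
```

```text
t 22.78 pos [ 488.54 -258.8   101.28] tilt [ 0.022 -0.029] yaw -8.72 g 9.6 F [-3.34 -3.47  6.5 ] M [-0.79   0.269  0.007] q [-0.619  0.473  1.621 -0.013  1.013 -0.46 ]
head [ 488.14 -258.26  119.87] to axis: tool [-0.01  0.47 -0.01] world [0.06 0.46] depth 34.13
```

Emit:
send_rows:
  commands:
    - [[0.0015,-0.0005,0,0,0],[0.0015,0,0,0,0]]

```text
time: 22.95
tool_pos: [489.4, -260.0, 101.1]
tcp_rot: [-0.734, 1.53, -0.888]
contact_force: [-6.4, 4.2, 14.6]
grip_width: 9.2
```

```bash
python3 - <<'E'
from hole import *
st();hd((488.3,-258.6))
for n in("wrist","scene"):
    img,K,T=shot(n); cv2.imwrite(f"pics/{n}9.png",img)
    if n=="wrist": cv2.imwrite("pics/w9c.png",cv2.resize(img[190:310,260:400],None,fx=5,fy=5,interpolation=cv2.INTER_CUBIC))
    else: cv2.imwrite("pics/s9c.png",cv2.resize(img[130:260,110:260],None,fx=5,fy=4.6,interpolation=cv2.INTER_CUBIC))
E
```

```text
t 22.95 pos [ 489.36 -259.97  101.06] tilt [ 0.0254 -0.0313] yaw -8.82 g 9.2 F [-6.42  4.17 14.64] M [ 0.645  1.144 -0.031] q [-0.62   0.473  1.622 -0.013  1.008 -0.459]
head [ 488.89 -259.38  119.64] to axis: tool [-0.04  0.68 -0.7 ] world [-0.59  0.78] depth 34.36
```

View pics/w9c.png

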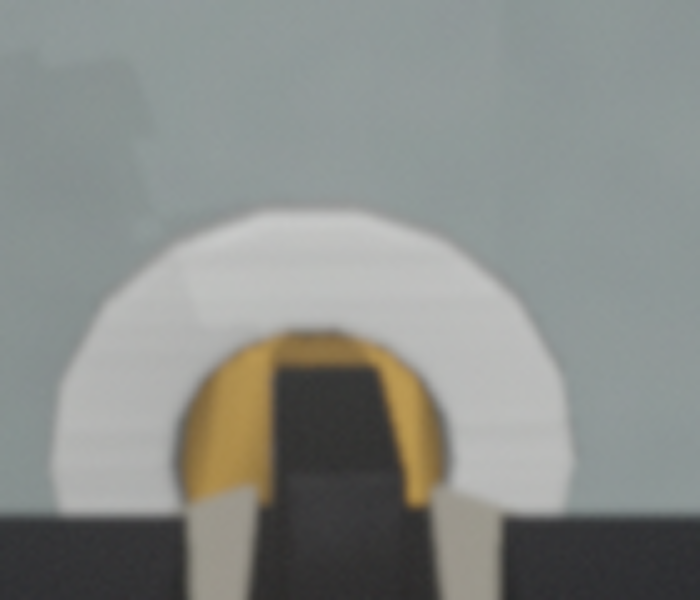

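View pics/s9c.png

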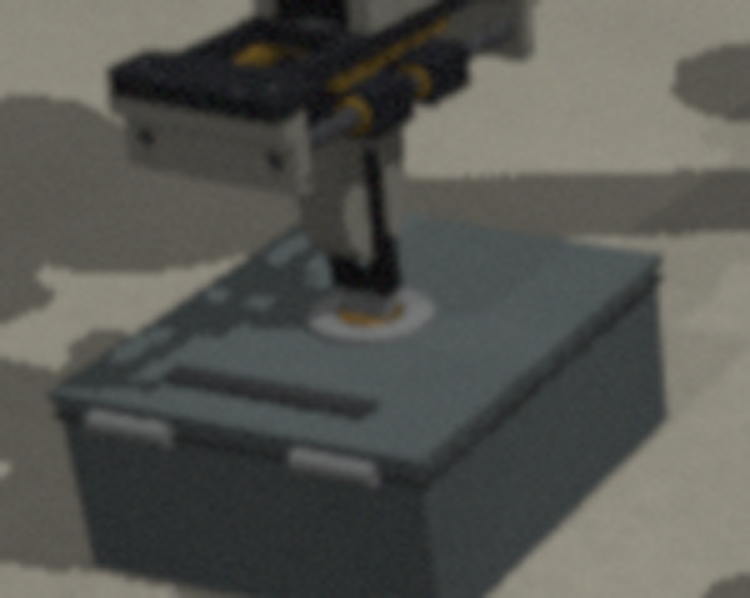

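Emit:
send_rows:
  commands:
    - [[0.0005,0.0005,-0.0005,6,0],[0.0007,0,0,6,0],[0.0007,0,0,6,0]]

```text
time: 23.3
tool_pos: [488.3, -259.4, 101.3]
tcp_rot: [-0.427, 1.529, -0.906]
contact_force: [-4.9, -0.3, 7.4]
grip_width: 9.4
```

```bash
python3 -c "
from h import *
st();hd((488.3,-258.6))"
```

```text
t 23.3 pos [ 488.29 -259.4   101.32] tilt [ 0.0257 -0.0328] yaw -27.44 g 9.4 F [-4.92 -0.29  7.37] M [0.028 0.805 0.232] q [-0.62   0.47   1.626 -0.014  1.005 -0.133]
head [ 487.81 -258.79  119.91] to axis: tool [0.01 0.39 0.35] world [0.49 0.19] depth 34.09
```

Turning with torque 0.23 N m, still home. Continue.

Emit:
send_rows:
  commands:
    - [[0.0007,0,0,6,0],[0.0007,0,0,6,0],[0.0007,0,0,6,0],[0.0007,0,0,6,0]]

```text
time: 23.63
tool_pos: [487.9, -259.6, 101.3]
tcp_rot: [-0.003, 1.527, -0.923]
contact_force: [-3.9, 1.2, 6.8]
grip_width: 9.7
```

```bash
python3 -c "
from h import *
st();hd((488.3,-258.6))"
```

```text
t 23.63 pos [ 487.91 -259.64  101.34] tilt [ 0.0266 -0.0352] yaw -52.72 g 9.7 F [-3.91  1.19  6.79] M [0.057 0.82  0.316] q [-0.619  0.469  1.628 -0.016  1.002  0.309]
head [ 487.42 -258.99  119.93] to axis: tool [0.01 0.94 0.23] world [0.88 0.39] depth 34.07
```

Emit:
send_rows:
  commands:
    - [[0.0007,0,0,6,0],[0.0007,0,0,6,0],[0.0007,0,0,6,0],[0.0007,0,0,6,0]]

```text
time: 23.97
tool_pos: [487.6, -259.7, 101.3]
tcp_rot: [0.42, 1.524, -0.94]
contact_force: [-3.9, 1.5, 6.8]
grip_width: 9.6
```

```bash
python3 -c "
from h import *
st();hd((488.3,-258.6))"
```

```text
t 23.97 pos [ 487.55 -259.69  101.32] tilt [ 0.0273 -0.0374] yaw -77.98 g 9.6 F [-3.95  1.55  6.81] M [0.07  0.965 0.308] q [-0.619  0.468  1.631 -0.017  0.999  0.751]
head [ 487.05 -259.    119.9 ] to axis: tool [ 0.02  1.31 -0.13] world [1.25 0.4 ] depth 34.1
```

Emit:
send_rows:
  commands:
    - [[0.0007,0,0,6,0],[0.0007,0,0,6,0],[0.0007,0,0,6,0]]

```text
time: 24.22
tool_pos: [487.5, -259.8, 101.3]
tcp_rot: [0.743, 1.522, -0.947]
contact_force: [-4.0, 1.0, 6.3]
grip_width: 9.6
```

```bash
python3 -c "
from h import *
st();hd((488.3,-258.6))"
```

```text
t 24.22 pos [ 487.47 -259.77  101.33] tilt [ 0.0282 -0.0392] yaw -96.91 g 9.6 F [-4.    0.99  6.32] M [0.114 0.958 0.323] q [-0.619  0.467  1.633 -0.019  0.997  1.082]
head [ 486.95 -259.04  119.91] to axis: tool [ 0.02  1.29 -0.6 ] world [1.35 0.44] depth 34.09
```

Emit:
send_rows:
  commands:
    - [[0.0007,0,0,4,0],[0.0007,0,0,4,0]]

```text
time: 24.38
tool_pos: [487.4, -259.7, 101.3]
tcp_rot: [0.888, 1.521, -0.952]
contact_force: [-2.9, 0.5, 6.5]
grip_width: 9.7
```

```bash
python3 -c "
from h import *
st();hd((488.3,-258.6))"
```

```text
t 24.38 pos [ 487.4  -259.71  101.29] tilt [ 0.0286 -0.0402] yaw -105.44 g 9.7 F [-2.91  0.46  6.52] M [0.133 0.994 0.379] q [-0.618  0.466  1.634 -0.019  0.995  1.232]
head [ 486.87 -258.96  119.86] to axis: tool [ 0.03  1.29 -0.73] world [1.43 0.36] depth 34.14
```

Emit:
send_rows:
  commands:
    - [[0.0007,0,0,4,0],[0.0007,0,0,4,0]]

```text
time: 24.55
tool_pos: [487.3, -259.9, 101.3]
tcp_rot: [1.022, 1.52, -0.964]
contact_force: [-4.7, 0.4, 6.9]
grip_width: 10.4
```

```bash
python3 -c "
from h import *
st();hd((488.3,-258.6))"
```

```text
t 24.55 pos [ 487.29 -259.87  101.27] tilt [ 0.029  -0.0417] yaw -113.81 g 10.4 F [-4.73  0.39  6.93] M [0.18  1.149 0.516] q [-0.618  0.466  1.635 -0.021  0.993  1.379]
head [ 486.75 -259.09  119.84] to axis: tool [ 0.02  1.22 -1.08] world [1.55 0.49] depth 34.16
```

Emit:
send_rows:
  commands:
    - [[0.0007,0,0,2,0],[0.0007,0,0,1,0],[0.0007,0,0,1,0]]

```text
time: 24.8
tool_pos: [486.7, -259.9, 101.2]
tcp_rot: [1.072, 1.519, -0.989]
contact_force: [-3.3, 0.9, 6.8]
grip_width: 10.2
```

```bash
python3 - <<'E'
from hole import *
st();hd((488.3,-258.6))
for n in("wrist","scene","top"):
    img,K,T=shot(n); cv2.imwrite(f"pics/{n}10.png",img)
    if n=="wrist": cv2.imwrite("pics/w10c.png",cv2.resize(img[190:310,260:400],None,fx=5,fy=5,interpolation=cv2.INTER_CUBIC))
    if n=="scene": cv2.imwrite("pics/s10c.png",cv2.resize(img[150:250,120:250],None,fx=6,fy=6,interpolation=cv2.INTER_CUBIC))
E
```

```text
t 24.8 pos [ 486.72 -259.89  101.19] tilt [ 0.0286 -0.0435] yaw -118.11 g 10.2 F [-3.28  0.94  6.78] M [0.171 0.885 0.602] q [-0.618  0.465  1.637 -0.023  0.992  1.455]
head [ 486.18 -259.08  119.76] to axis: tool [ 0.04  1.64 -1.42] world [2.12 0.48] depth 34.24
```

View pics/w10c.png

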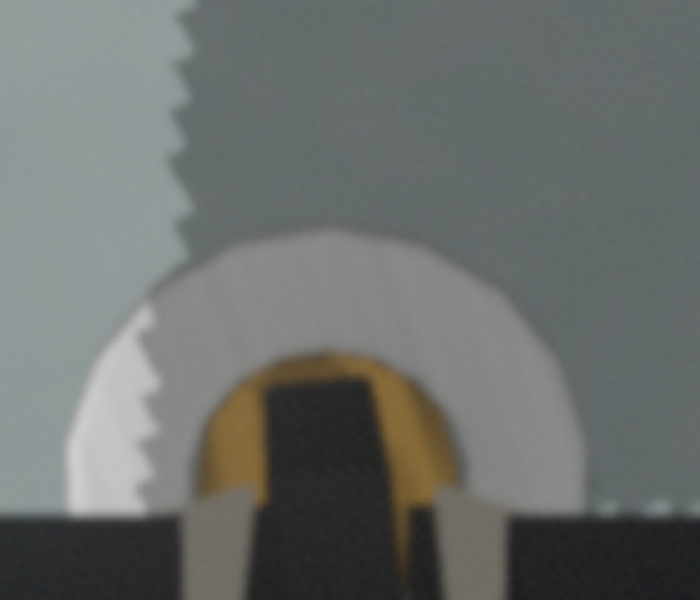

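View pics/s10c.png

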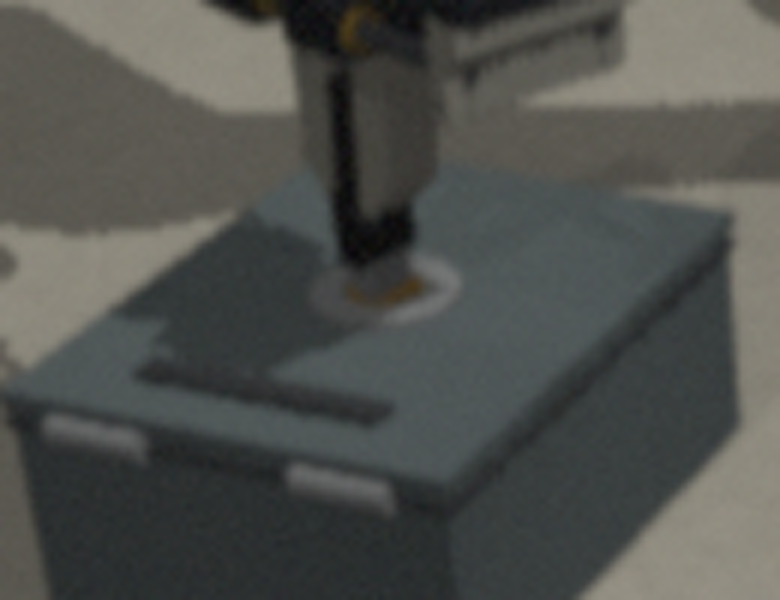

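Emit:
send_rows:
  commands:
    - [[0.0008,0,0,1.5,0]]

```text
time: 25.03
tool_pos: [486.7, -260.0, 101.2]
tcp_rot: [1.094, 1.518, -0.992]
contact_force: [-3.3, 0.9, 8.6]
grip_width: 10.6
```

```bash
python3 - <<'E'
from h import *
st();
for i in range(10): shot("wrist")
st();hd((488.3,-258.6))
for i in range(8): shot("wrist")
st()
img,K,T=shot("scene"); cv2.imwrite("pics/s11.png",img)
E
```

```text
t 25.03 pos [ 486.73 -259.96  101.21] tilt [ 0.029  -0.0443] yaw -119.52 g 10.6 F [-3.34  0.92  8.63] M [0.224 0.951 0.597] q [-0.617  0.464  1.637 -0.023  0.991  1.48 ]
t 25.53 pos [ 486.72 -259.96  101.21] tilt [ 0.029  -0.0444] yaw -119.52 g 10.2 F [-4.22  0.79  8.36] M [0.231 0.963 0.53 ] q [-0.617  0.464  1.637 -0.023  0.991  1.48 ]
head [ 486.18 -259.14  119.78] to axis: tool [ 0.04  1.58 -1.51] world [2.12 0.54] depth 34.22
t 25.93 pos [ 486.69 -259.96  101.2 ] tilt [ 0.0289 -0.0443] yaw -119.51 g 10.2 F [-3.73  0.46  6.95] M [0.21  0.954 0.601] q [-0.617  0.464  1.637 -0.023  0.991  1.48 ]
```

View pics/s11.png

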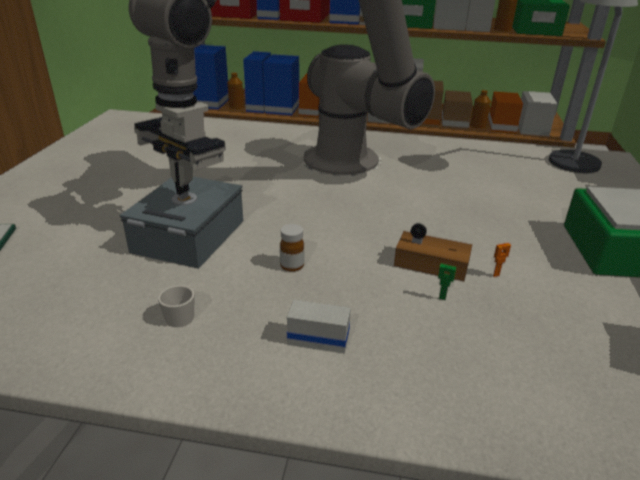

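```bash
python3 -c "
from plant import close_job
print(close_job())"
```

```text
the job is handed in; nothing more can be done
None
```

The square-headed key is in the lock, fully home, turned clockwise to what reads as the stop, and still gripped there. I handed the job in at about 26 s on the robot's clock.

**What I did:** I took the key from the slot at the far +y end of the block and rocked it clockwise past the upper disc and anticlockwise past the lower one. Then I brought it straight and pressed it home before turning it.

**Last checks:**
- **Depth:** the key reads 34.2 mm deep against a nominal 34, though earlier contacts read about 1 mm too deep. The picture shows the shoulder on the plug.
- **Stop:** the turning torque stayed near 0.31 N m through most of the quarter turn, then rose to about 0.6 N m, which I take as the stop.
- **Hold:** over the last 0.9 s the pose was steady, with about 7–8 N of downward push.
- **Other things:** the last scene picture shows the round-headed key, jar, carton, cup and both look-alikes where they were.

**What was off:**
- **Tool tilt:** the tool kept drifting out of vertical, so I corrected it twice in the lock as well as in the air. It finished about 3° off.
- **Missed catches:** both the lower disc and the last slot were missed on the first pass and needed a second sweep.
- **Cam angle:** the gripper turned 1.94 rad, more than the 1.55–1.75 rad expected at the key. The key twisted a few degrees in the jaws, which opened from 9.6 to about 10.2 mm, so the cam angle is inferred and not measured.

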